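# Fit the claw-held cover into the laminating chamber

## Robot

A 6-joint arm with a two-finger parallel gripper is mounted at the origin on the work surface. World frame = base frame: x ahead of the robot, y to its left, z up, the work surface at z = 0. Lengths are in m, angles in rad, forces in N, time in s.
With the tool pointing down it reaches from about 0.375 to 0.975 m from the base axis. Payload 3.8 kg.
Tool frame: the origin (TCP) lies midway between the tips of the shut fingers; the grasp point (between the pads) lies behind it (env.grip_depth is the z of the grasp point in the tool frame, in m); z points along the fingers, x is the direction in which the jaws open and shut, and the axes are right-handed (so a half turn about z gives the same grasp; the last joint's range is limited). The gripper opens to 88 mm and grips with 3 to 60 N. Pads are 18 mm wide; open, the fingers measure 123 mm over their backs; the gripper's body (75 mm by 187 mm) begins 45 mm behind the grasp point.
Start: joints at [1.296, 0.264, 1.604, -0, 1.274, -0.037], TCP at [0.159, 0.656, 0.239] pointing down, gripper open.
Joint ranges: [-2.63, 2.63], [-0.94, 2.18], [0.31, 2.57], [-1.31, 4.45], [0, 2.66], [-2.55, 2.55]. Speed limits (rad/s): [2.57, 2.57, 3.14, 3.14, 3.14, 3.14].

## Interface

Orientations are given as a rotation vector (axis times angle).
In Python, from station import state, imaging, order, env gives the robot as it stands.
- The arm moves only by the tool play_rows, never from a script. Its argument "increments" is a list that holds one entry, the list of rows, each a list of 5 numbers: the shift along the world's x, y, z in units of 5 cm (1.0 is 5 cm), then the turn about the world's z in units of 10 degrees (1.0 is 10 degrees), then the gripper's target within -1 to 1 (shut at 1, half-way at 0, fully open at -1). In form: [[[dx, dy, dz, yaw, grip], ...]]. A call has 1 to 5 rows; each row shifts and turns the pose as measured when the row begins; what a row does not reach is not made up. A row lasts 1/8 s, in which the tool goes at most 62.5 mm and 10.7 degrees, less where a joint would pass 70% of its speed; a pose out of reach is approached as far as the arm can. A call with a number of a shift or a turn outside -1 to 1 is refused whole. A call with a gripper value outside its range is refused whole. The fingers move at their own pace and stop on an object; "newtons" is the grip in N (left out, the last holds). Time passes only in rows, so rows that do not move let the fingers close. It gives the time, the measured TCP pose, the force and the opening at its end, in the units of the state.
- state(): the state, without advancing time (a new reading comes with each control period).
- imaging.read_camera(name): name is "scene" or "top"; returns the picture (384x512x3 uint8, red, green, blue); there is no depth.
- imaging.camera_params(name): a dict with "fx", "fy", "cx", "cy" (pixels), "k1" (the pictures are not rectified: a ray, as slopes to the right and down, at radius r is drawn at 1 + k1 r^2 times it, then the intrinsics apply), "R" (3x3) and "t" (3): a world point X has camera coordinates R X + t. Camera axes: x right, y down, z forward; pixel columns grow to the right and rows downward; lengths in m; the calibration is good to about 2 mm. A picture is of the moment at which its call begins. camera_params takes no time and is no camera call.
- order.finish_job(): hands the job in, once; it reports no verdict.
The state is a dict: "clock": time; "q": joint angles; "joint_velocities": joint speeds; "effort": joint torques, N m; "position": TCP position; "ee_rot": TCP orientation; "ft_force": force on the tool from outside, world axes, zero at the start; "torque": the same for the moment, N m; "width": opening from 0.0 (shut) to 1.0 (fully open).
Only numpy, scipy, OpenCV 4.12 (cv2) and the standard library are available. Lean on these libraries where they do the work, as an engineer would, in place of code of your own. Each camera call takes 0.05 s, during which the arm holds its last target.

## Task

Take the large round cover with the finger bar out of the rack, lay it flat on the black mat with the bar up and let go of it. Then take it by its bar, tuck its edge under the steel claw of the laminating chamber's round recess and lower it level, so that it lies flat and fully home in the recess, bar up. Leave the other discs standing in the rack and everything else on the table where it is.

Things in the scene. Friction and masses are not known exactly. Their poses are not given: they have to be found in the camera images.
- cover_center (a point): centre (mid-thickness) of the cover to fit: bare aluminium disc, 64 mm diameter, 8 mm thick, 0.095 kg +-30 %, finger bar on one face (see bar_top). x = disc axis, out of the bar's face; y along the bar; z across it. Starts on edge in one of the rack's three slots, bar level and facing rack +x, leaning up to 5 deg. Other discs there: 52 mm with such a bar; 64 mm without a bar
- bar_top (a point): middle of the top of the cover's finger bar, 30 mm from the disc's centre along its x; axes as cover_center. The bar crosses the disc's centre: 34 mm long (y), 10 mm wide (z), standing 26 mm out of the disc's face
- rack: grey plastic rack, fixed, 200 x 90 mm, origin at its centre at table height, z up. Three slots at x = -66, 0, +66 mm; discs stand in them with their axes along x. Slot walls 36 mm high, 9.6 mm apart, only at |y| = 20 to 40 mm; the middle is open. A standing 64 mm disc has its centre 43 mm and its top 75 mm above the table
- mat: flat black rubber mat, fixed, 160 (x) x 150 (y) x 3 mm, empty; origin at its centre at table height, z up, top at z = 3 mm
- chamber: white laminating chamber, fixed; origin on the axis of its round recess, at table height, z up. Deck: x -65..65, y -75..75 mm, top at z = 55 mm. Recess in the deck: 68 mm diameter, 9 mm deep, flat ledge at z = 46 mm round a 52 mm opening. Claw on its -x side, roughly towards the robot. Control console on its +x side: x 65..125 mm, full width, 115 mm high
- seat (a point): centre of the recess at ledge height, 46 mm above the table, axes as the chamber. A fitted cover has its centre 4 mm above this point
- claw_nose (a point): middle of the lower front edge of the fixed steel claw, at x = -26, z = 57.5 mm of the chamber, axes as the chamber. The claw is 24 mm wide (y), 5 mm thick, overhangs the recess by 8 mm, its underside 11.5 mm above the ledge, and reaches back to x = -60 mm
- jar: small closed jar, 32 mm wide, 40 mm high, beside the mat, to be left alone; origin at the centre of its underside
- tin: small steel tin, 36 mm wide, 30 mm high, beside the rack, to be left alone; origin at the centre of its underside
- dongle: black plastic block 50 x 26 x 16 mm beside the chamber, to be left alone; origin at the centre of its underside
- tape: yellow tape roll 76 mm wide, 20 mm high, at the back of the table, to be left alone; origin at the centre of its underside
- driver: screwdriver, 120 mm, lying beside the chamber, to be left alone; origin on its axis, near its middle, x along it
- carton: cardboard box 100 x 70 x 35 mm at the back, to be left alone; origin at the centre of its underside
- small_cover: the smaller disc, 52 mm in diameter, with a bar, standing in the rack; origin at its centre, x its axis; to be left standing
- blank: the 64 mm disc without a bar, standing in the rack; origin at its centre, x its axis; to be left standing
Mind the look-alikes: they are no part of the job. Of the things shaped like the mat, the black one is meant.

How it is judged:
By the outcome, as a careful person would: the job done as asked, in the order asked, and still so for the second after the job is handed in, with the robot touching nothing.
It also fails if it takes over 72 s, if anything falls off the work surface, if the arm or the gripper's body presses on something with over 40 N, if the wrist force passes 120 N, or if a joint passes its speed limit or range.

## Working session

There is one attempt and no reset: what is moved stays moved. The work goes in short steps, Python scripts to look and compute and a tool call to move; the robot and the scene stay as the last step left them, time stands still between calls to the robot, and variables do not carry over. Pictures are saved under pics/ and viewed, and the job is handed in when it is done.

Besides the shell and the picture viewer there is one more tool, called by a JSON object that holds its "fn" and its "kwargs". play_rows: Moves the arm, as the interface text tells. Its arguments: {"type":"object","properties":{"increments":{"type":"array","items":{"type":"array","items":{"type":"array","items":{"type":"number","minimum":-1,"maximum":1}}}},"newtons":{"type":"number"}},"required":["increments"]}

```bash
ls; mkdir -p pics
python3 - <<'E'
from station import state, imaging, order, env
import cv2
print(state()); print([ (a,getattr(env,a)) for a in dir(env) if not a.startswith('_')])
for n in ("scene","top"):
    im=imaging.read_camera(n); cv2.imwrite(f"pics/{n}0.png",im[:,:,::-1]); print(n,imaging.camera_params(n))
E
```

```text
pics
{'clock': 0.0, 'q': array([ 1.29608410e+00,  2.64759678e-01,  1.60534531e+00,  1.12595844e-05,
        1.27368993e+00, -3.69201701e-02]), 'joint_velocities': array([-1.70933129e-03, -8.45980409e-04, -2.13020277e-04, -3.76239946e-05,
       -2.13207426e-05,  9.14006189e-04]), 'effort': array([-2.51699767e-04, -5.02138460e+01, -3.56867230e+01,  7.29508465e-02,
        2.94957706e-02, -1.02806307e-04]), 'position': array([0.15882369, 0.65533239, 0.23739909]), 'ee_rot': array([ 2.4682471 ,  1.94145863, -0.00280487]), 'ft_force': array([-0.18106573,  0.67324215, -0.09973666]), 'torque': array([-0.03639941,  0.02198876, -0.00688403]), 'width': 0.9970111579077083}
[('MotionError', <class 'station.MotionError'>), ('grip_depth', -0.0187)]
scene {'fx': 489.00355908501535, 'fy': 489.00355908501535, 'cx': 247.22598134582742, 'cy': 198.64888235157247, 'k1': 0.07236636651079487, 'R': array([[-0.77356189,  0.63359995,  0.01237315],
       [ 0.41939438,  0.52648049, -0.73954489],
       [-0.47508983, -0.56689452, -0.67299351]]), 't': array([ 0.45533319, -0.13032464,  1.83129476])}
top {'fx': 437.1289775299178, 'fy': 437.1289775299178, 'cx': 255.59026591845324, 'cy': 190.87893316623425, 'k1': -0.11422789778192137, 'R': array([[-0.0168111 , -0.999617  , -0.02198287],
       [-0.98778305,  0.02001073, -0.1545452 ],
       [ 0.1549259 ,  0.01911623, -0.98774113]]), 't': array([-0.04255786,  0.54061835,  1.57028588])}
```

View pics/scene0.png

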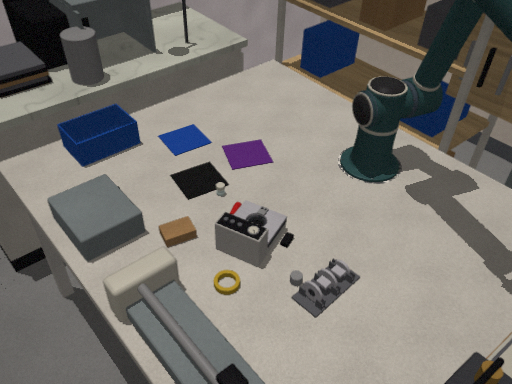

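View pics/top0.png

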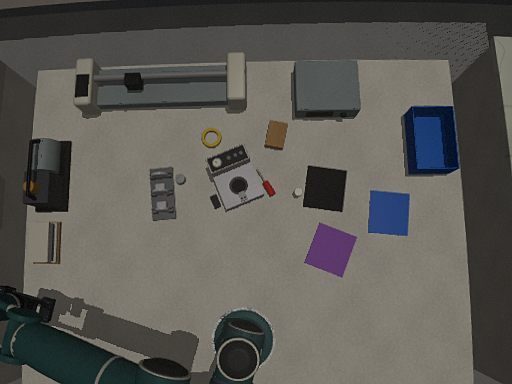

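```bash
cat > h.py <<'E'
import numpy as np, cv2
from station import state, imaging, order, env
P={n:imaging.camera_params(n) for n in("scene","top")}
def proj(n,X):
    p=P[n]; X=np.atleast_2d(X); c=X@p["R"].T+p["t"]; s=c[:,:2]/c[:,2:]; r2=(s**2).sum(1,keepdims=True)
    s=s*(1+p["k1"]*r2); return s*p["fx"]+[p["cx"],p["cy"]]
def ray(n,uv):
    p=P[n]; d=(np.array(uv,float)-[p["cx"],p["cy"]])/p["fx"]; s=d.copy()
    for _ in range(20): s=d/(1+p["k1"]*(s@s))
    return -p["R"].T@p["t"], p["R"].T@np.array([s[0],s[1],1])
def atz(n,uv,z):
    o,d=ray(n,uv); return o+d*(z-o[2])/d[2]
def tri(a,b):
    (o1,d1),(o2,d2)=ray("scene",a),ray("top",b)
    A=np.c_[d1,-d2]; s=np.linalg.lstsq(A,o2-o1,rcond=None)[0]
    p,q=o1+s[0]*d1,o2+s[1]*d2; return (p+q)/2,np.linalg.norm(p-q)
def crop(src,box,k,out):
    im=src if not isinstance(src,str) else cv2.imread(src); x0,y0,x1,y1=box
    cv2.imwrite(out,cv2.resize(im[y0:y1,x0:x1],None,fx=k,fy=k,interpolation=cv2.INTER_CUBIC))
E
python3 - <<'E'
from h import *
crop("pics/top0.png",(140,140,280,230),5.6,"pics/c1.png")
crop("pics/scene0.png",(285,250,365,320),8,"pics/c2.png")
crop("pics/scene0.png",(205,190,305,270),7,"pics/c3.png")
E
```

```text
(no output)
```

View pics/c1.png

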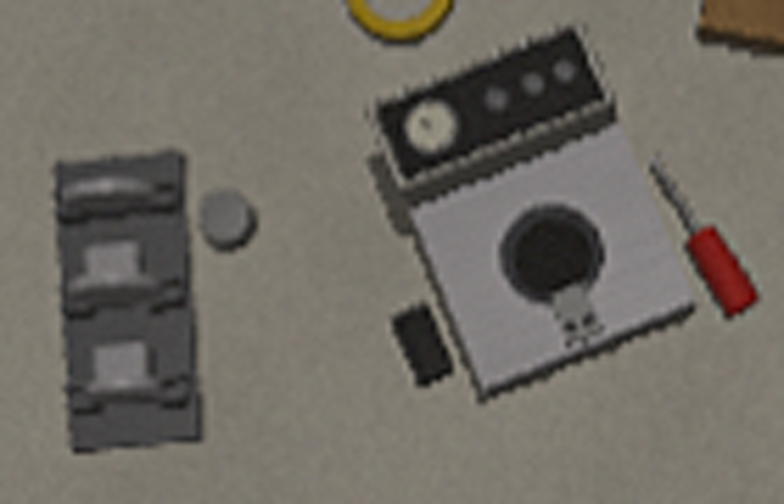

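View pics/c2.png

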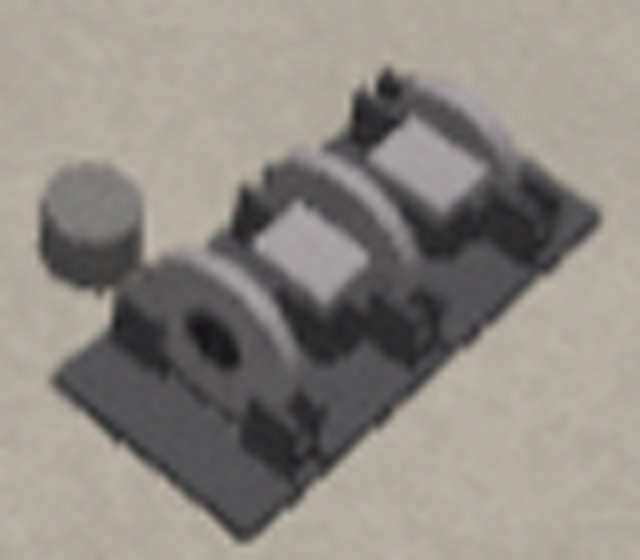

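View pics/c3.png

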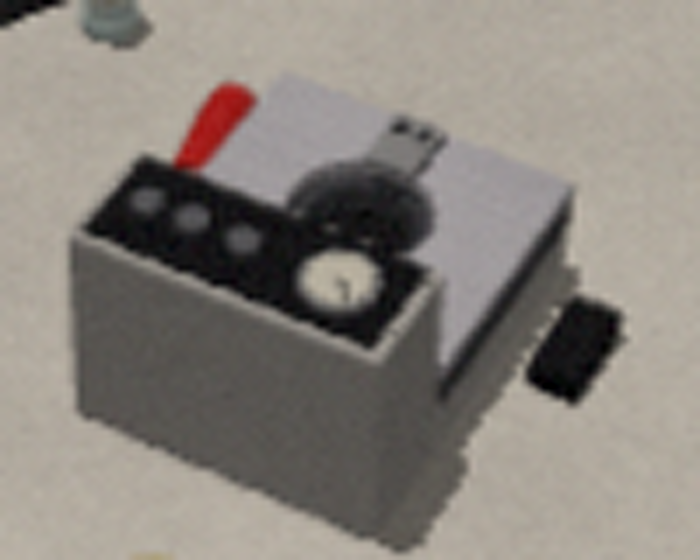

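Run:
```python
from h import *
c=lambda u,v:(u/5.6+140,v/5.6+140)
for z in (0,0.01):
    C=[atz("top",c(*p),z) for p in((55,162),(184,150),(202,440),(72,452))]
    C=np.array(C); print(z,C.round(4).tolist(), C.mean(0).round(4)); 
    print([np.linalg.norm(C[i]-C[i-1]).round(4) for i in range(4)], np.degrees(np.arctan2(*(C[0]-C[3])[1::-1])),np.degrees(np.arctan2(*(C[1]-C[2])[1::-1])))
    s=lambda u,v:(u/8+285,v/8+250)
    print([atz("scene",s(*p),z).round(4).tolist() for p in((50,380),(245,540),(600,215))])
# chamber deck
print("deck",[atz("top",c(*p),.055).round(4).tolist() for p in((412,200),(620,120),(692,305),(482,392),(552,253))])
s=lambda u,v:(u/7+205,v/7+190)
print("deck s",[atz("scene",s(*p),.055).round(4).tolist() for p in((288,72),(575,188),(362,213))])
print("console s",[atz("scene",s(*p),.115).round(4).tolist() for p in((75,235),(378,358),(435,275),(145,157))])
print("console t",[atz("top",c(*p),.115).round(4).tolist() for p in((372,105),(575,28),(612,98),(405,180))])
```

```text
0 [[0.6403, 0.3553, 0.0], [0.6466, 0.2652, 0.0], [0.4465, 0.2504, 0.0], [0.4397, 0.3395, 0.0]] [0.5433 0.3026 0.    ]
[np.float64(0.2012), np.float64(0.0903), np.float64(0.2007), np.float64(0.0893)] 4.514881920943494 4.228500597013132
[[0.6434, 0.2619, 0.0], [0.6368, 0.3508, 0.0], [0.4364, 0.3335, 0.0]]
0.01 [[0.6382, 0.3526, 0.01], [0.6444, 0.2631, 0.01], [0.4455, 0.2484, 0.01], [0.4388, 0.3369, 0.01]] [0.5417 0.3002 0.01  ]
[np.float64(0.2), np.float64(0.0897), np.float64(0.1994), np.float64(0.0887)] 4.514881920943495 4.228500597013133
[[0.649, 0.2668, 0.01], [0.6425, 0.3549, 0.01], [0.4438, 0.3378, 0.01]]
deck [[0.5974, 0.1012, 0.055], [0.6482, -0.0366, 0.055], [0.5238, -0.0817, 0.055], [0.4694, 0.0558, 0.055], [0.5601, 0.0092, 0.055]]
deck s [[0.5255, -0.0837, 0.055], [0.4735, 0.0563, 0.055], [0.5585, 0.0088, 0.055]]
console s [[0.7004, -0.0108, 0.115], [0.6468, 0.1211, 0.115], [0.5984, 0.1004, 0.115], [0.6492, -0.0298, 0.115]]
console t [[0.648, 0.1198, 0.115], [0.6955, -0.0105, 0.115], [0.649, -0.0335, 0.115], [0.5987, 0.0986, 0.115]]
```

```bash
cat >> h.py <<'E'
def rot(a): a=np.radians(a); return np.array([[np.cos(a),-np.sin(a),0],[np.sin(a),np.cos(a),0],[0,0,1]])
def draw(n,im,box,k,polys):
    x0,y0,x1,y1=box; o=cv2.resize(im[y0:y1,x0:x1],None,fx=k,fy=k,interpolation=cv2.INTER_CUBIC)
    for X,col in polys:
        uv=(proj(n,X)+0.5-[x0,y0])*k
        cv2.polylines(o,[np.round(uv).astype(np.int32).reshape(-1,1,2)],False,col,1,cv2.LINE_AA)
    return o
th=np.linspace(0,2*np.pi,60)
def circ(r,x,z): return np.c_[np.full(60,x),r*np.cos(th),z+r*np.sin(th)]
E
cat > ov.py <<'E'
from h import *
import sys
c=np.array([0.542,0.301,0]);R=rot(4.4)
W=lambda X:(R@np.array(X,float).T).T+c
polys=[]
b=[[-.1,-.045,0],[.1,-.045,0],[.1,.045,0],[-.1,.045,0],[-.1,-.045,0]]
polys.append((W(b),(255,255,0)))
for x,col64 in((0,1),(-.066,1)):
    for s in(-.004,.004):
        polys.append((W(circ(.032,x+s,.043)),(0,255,0))); polys.append((W(circ(.026,x+s,.037)),(0,0,255)))
    for z,col in((.043,(0,255,0)),(.037,(0,0,255))):
        zz=z+.005; polys.append((W([[x+.004,-.017,zz],[x+.03,-.017,zz],[x+.03,.017,zz],[x+.004,.017,zz]]),col))
cv2.imwrite("pics/o1.png",draw("top",cv2.imread("pics/top0.png"),(145,160,190,225),9,polys))
cv2.imwrite("pics/o2.png",draw("scene",cv2.imread("pics/scene0.png"),(288,253,365,320),9,polys))
crop("pics/top0.png",(145,160,190,225),9,"pics/o1r.png")
E
python3 ov.py
```

```text
(no output)
```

View pics/o1.png

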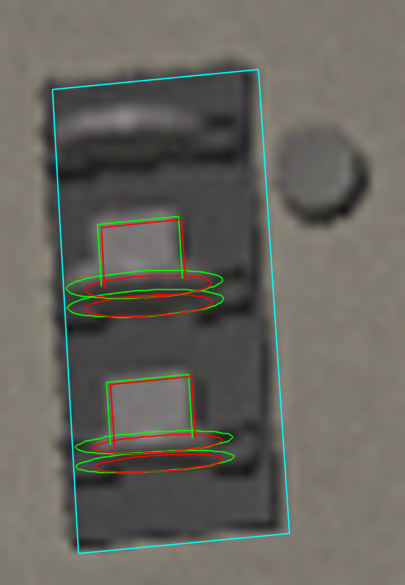

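View pics/o2.png

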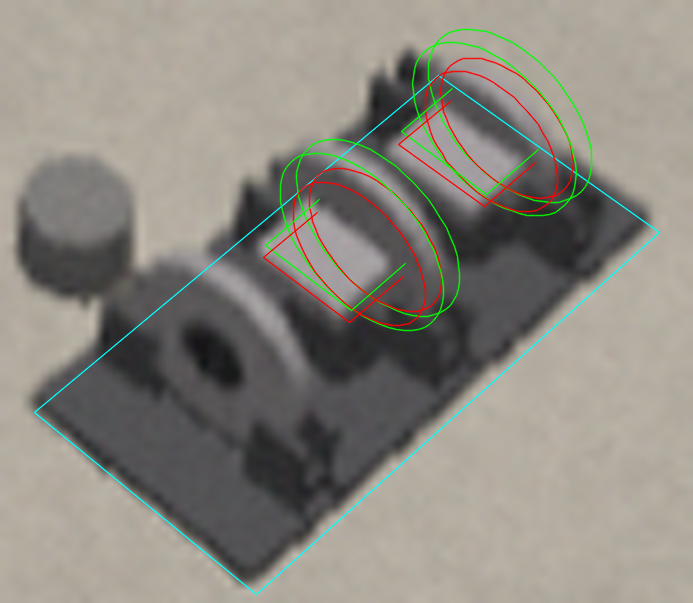

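View pics/o1r.png

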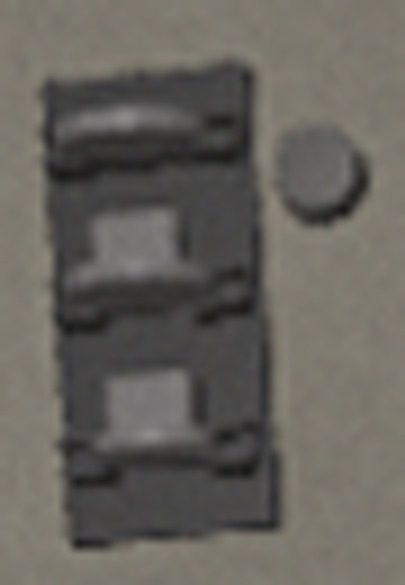

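Run:
```python
from h import *
t=lambda u,v:(u/9-.5+145,v/9-.5+160); s=lambda u,v:(u/9-.5+288,v/9-.5+253)
# bar upper face: near-disc left/right unknown; outer corners
print("ctr",tri(s(322,257),t(138,238)))
print("top z48",atz("top",t(138,238),.048),"scene",atz("scene",s(322,257),.048))
print("tin",atz("top",(180,179),.03))
# mat corners
crop("pics/top0.png",(285,155,365,225),9,"pics/m.png")
print("TCP start proj",proj("top",state()["position"]),proj("scene",state()["position"]))
```

```text
ctr (array([0.56433089, 0.30208087, 0.05053858]), np.float64(0.0008252776420557121))
top z48 [0.56450574 0.30301757 0.048     ] scene [0.56294529 0.30056967 0.048     ]
tin [0.59248092 0.23096506 0.03      ]
TCP start proj [[ 39.45567246 301.18778591]] [[555.33925673 242.02707289]]
```

View pics/m.png

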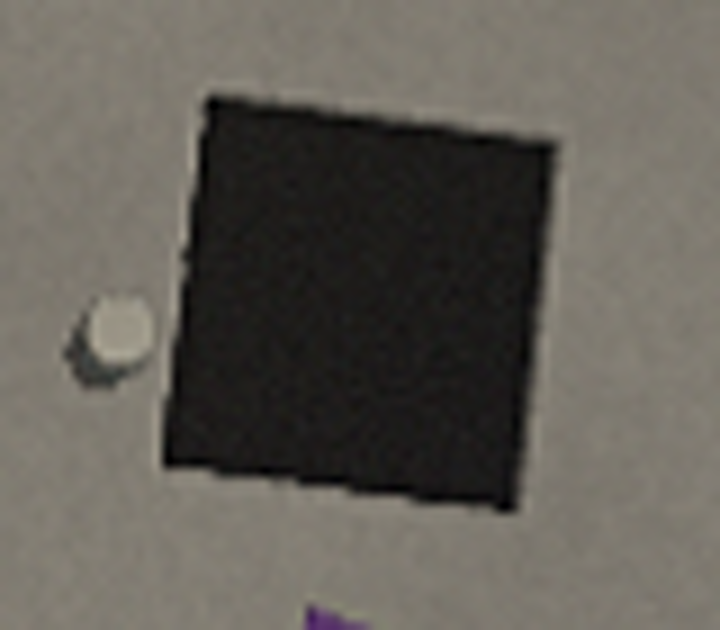

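{"fn": "play_rows", "kwargs": {"increments": [[[0.9,-0.78,0,0.4,-0.5],[0.9,-0.78,0,0.4,-0.5],[0.9,-0.78,0,0.4,-0.5],[0.9,-0.78,0,0.4,-0.5],[0.9,-0.78,0,0.2,-0.5]]], "newtons": 20}}

```text
clock: 0.72
position: [0.3848, 0.4562, 0.2341]
ee_rot: [2.111, 2.324, -0.008]
ft_force: [0.4, 0.7, 0.7]
width: 0.752
```

{"fn": "play_rows", "kwargs": {"increments": [[[0.91,-0.77,-0.2,0,-0.5],[0.91,-0.77,-0.3,0,-0.5],[0.91,-0.77,-0.4,0,-0.5],[0.91,-0.77,-0.4,-0.1,-0.5],[0,0,0,0,-0.5]]]}}

```text
clock: 1.35
position: [0.5696, 0.2961, 0.1672]
ee_rot: [2.138, 2.3, -0.009]
ft_force: [-0.5, -0.5, -1.3]
width: 0.751
```

```bash
cat > g.py <<'E'
from h import *
import sys
from scipy.spatial.transform import Rotation as Ro
def st():
    s=state(); M=Ro.from_rotvec(s["ee_rot"]).as_matrix()
    print("t",round(s["clock"],2),"pos",s["position"].round(4),"yaw",np.degrees(np.arctan2(M[1,0],M[0,0])).round(1),"zax",M[:,2].round(3),"F",s["ft_force"].round(1),"w",(s["width"]*88).round(1)); return s,M
def snap(tag):
    o={}
    for n in("scene","top"):
        o[n]=imaging.read_camera(n)[:,:,::-1].copy(); cv2.imwrite(f"pics/{tag}_{n}.png",o[n])
    return o
E
python3 - <<'E'
from g import *
s,M=st(); im=snap("a"); w=s["width"]*.044
p=s["position"]
polys=[]
for sg in(-1,1):
    a=p+M[:,0]*sg*w
    polys.append((np.array([a-M[:,1]*.009,a+M[:,1]*.009,a+M[:,1]*.009+M[:,0]*sg*.0175,a-M[:,1]*.009+M[:,0]*sg*.0175,a-M[:,1]*.009]),(0,255,0)))
for n in im:
    uv=proj(n,p)[0].astype(int); x0,y0=uv-[40,40]; 
    cv2.imwrite(f"pics/a1_{n}.png",draw(n,im[n],(max(x0,0),max(y0,0),x0+80,y0+80),7,polys))
E
```

```text
Traceback (most recent call last):
  File "g.py", line 6, in st
    print("t",round(s["clock"],2),"pos",s["position"].round(4),"yaw",np.degrees(np.arctan2(M[1,0],M[0,0])).round(1),"zax",M[:,2].round(3),"F",s["ft_force"].round(1),"w",(s["width"]*88).round(1)); return s,M
                                                                                                                                                                         ^^^^^^^^^^^^^^^^^^^^^
AttributeError: 'float' object has no attribute 'round'
```

```bash
sed -i 's/(s\["width"\]\*88).round(1)/round(s["width"]*88,1)/' g.py
cat > hov.py <<'E'
from g import *
tag=sys.argv[1]
s,M=st(); im=snap(tag); w=s["width"]*.044
p=s["position"]
polys=[]
for sg in(-1,1):
    a=p+M[:,0]*sg*w
    polys.append((np.array([a-M[:,1]*.009,a+M[:,1]*.009,a+M[:,1]*.009+M[:,0]*sg*.0175,a-M[:,1]*.009+M[:,0]*sg*.0175,a-M[:,1]*.009]),(0,255,0)))
for n in im:
    uv=proj(n,p)[0].astype(int); x0,y0=uv-[40,40]; 
    cv2.imwrite(f"pics/{tag}1_{n}.png",draw(n,im[n],(max(x0,0),max(y0,0),x0+80,y0+80),7,polys))
E
python3 hov.py a
```

```text
t 1.35 pos [0.5696 0.2961 0.1672] yaw 94.2 zax [-0.003 -0.005 -1.   ] F [-0.5 -0.5 -1.3] w 66.0
```

View pics/a1_scene.png

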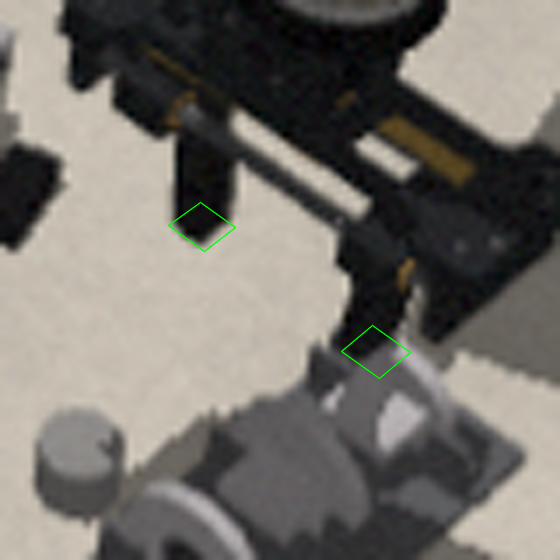

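View pics/a1_top.png

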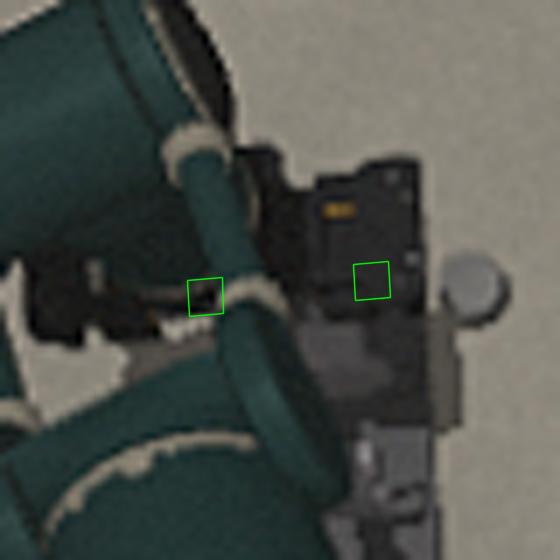

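{"fn": "play_rows", "kwargs": {"increments": [[[-0.06,0.11,-0.5,0,-0.5],[0,0,-0.6,0,-0.5],[0,0,-0.6,0,-0.5],[0,0,-0.4,0,-0.5],[0,0,0,0,-0.5]]]}}

```text
clock: 2.08
position: [0.5618, 0.3124, 0.0661]
ee_rot: [2.124, 2.312, 0.006]
ft_force: [-0.9, -0.0, 0.9]
width: 0.747
```

```bash
python3 hov.py b
```

```text
t 2.08 pos [0.5618 0.3124 0.0661] yaw 94.9 zax [ 0.004  0.002 -1.   ] F [-0.9 -0.   0.9] w 65.7
```

View pics/b1_scene.png

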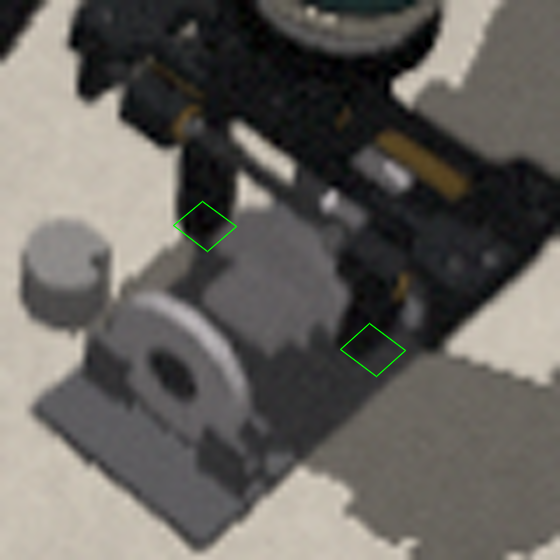

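{"fn": "play_rows", "kwargs": {"increments": [[[0.1,-0.2,0,-0.05,-0.5],[0,0,0,0,-0.5]]]}}

```text
clock: 2.42
position: [0.5707, 0.3032, 0.0712]
ee_rot: [2.133, 2.3, 0.018]
ft_force: [-0.5, -0.3, -0.3]
width: 0.749
```

{"fn": "play_rows", "kwargs": {"increments": [[[0,0,0,0,-0.5]]]}}

```text
clock: 2.55
position: [0.5715, 0.3031, 0.0721]
ee_rot: [2.133, 2.299, 0.02]
ft_force: [-0.5, 0.1, -0.5]
width: 0.749
```

{"fn": "play_rows", "kwargs": {"increments": [[[0,0,0,0,-0.5]]]}}

```text
clock: 2.68
position: [0.5718, 0.303, 0.0726]
ee_rot: [2.134, 2.298, 0.021]
ft_force: [-0.3, 0.4, 0.1]
width: 0.747
```

{"fn": "play_rows", "kwargs": {"increments": [[[-0.1,-0.03,-0.2,0,-0.5],[0,0,-0.2,0,-0.5],[0,0,-0.15,0,-0.5],[0,0,0,0,-0.5]]]}}

```text
clock: 3.18
position: [0.5654, 0.3011, 0.042]
ee_rot: [2.134, 2.299, 0.018]
ft_force: [-0.9, -0.3, -1.0]
width: 0.751
```

{"fn": "play_rows", "kwargs": {"increments": [[[0.03,0.02,-0.06,0,-0.5],[0,0,0,0,-0.5]]]}}

```text
clock: 3.42
position: [0.5671, 0.3023, 0.0387]
ee_rot: [2.134, 2.299, 0.018]
ft_force: [0.6, -0.2, -0.2]
width: 0.749
```

```bash
python3 hov.py c
```

```text
t 3.42 pos [0.5671 0.3023 0.0387] yaw 94.3 zax [ 0.011  0.005 -1.   ] F [ 0.6 -0.2 -0.2] w 65.9
```

View pics/c1_scene.png

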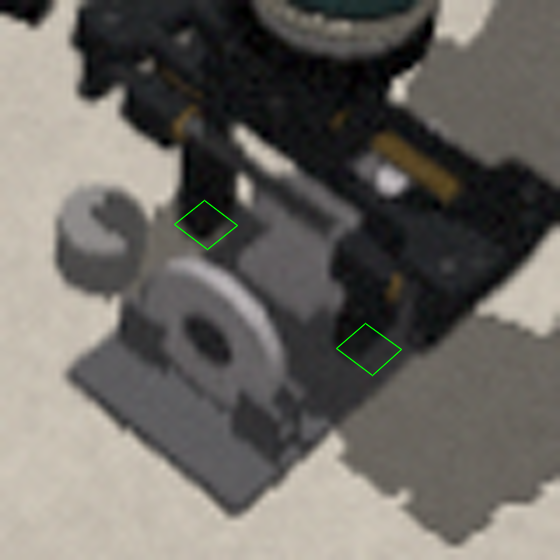

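{"fn": "play_rows", "kwargs": {"increments": [[[0,0,0,0,1],[0,0,0,0,1],[0,0,0,0,1],[0,0,0,0,1]]], "newtons": 25}}

```text
clock: 4.03
position: [0.5678, 0.3026, 0.04]
ee_rot: [2.134, 2.298, 0.021]
ft_force: [0.7, 0.1, -0.5]
width: 0.377
```

{"fn": "play_rows", "kwargs": {"increments": [[[0,0,0.2,0,1],[0,0,0.3,0,1],[0,0,0.4,0,1],[0,0,0.5,0,1],[0,0,0.3,0,1]]]}}

```text
clock: 4.65
position: [0.5673, 0.3023, 0.1305]
ee_rot: [2.134, 2.298, 0.02]
ft_force: [0.7, -0.5, -1.3]
width: 0.38
```

```bash
python3 hov.py d
```

```text
t 4.65 pos [0.5673 0.3023 0.1305] yaw 94.3 zax [ 0.013  0.006 -1.   ] F [ 0.7 -0.5 -1.3] w 33.4
```

View pics/d1_scene.png

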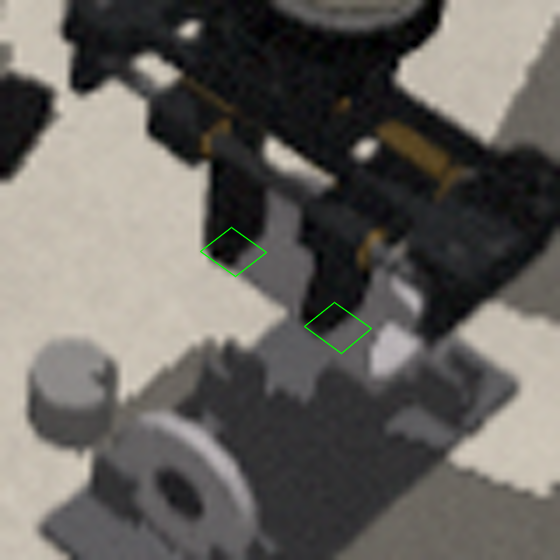

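Run:
```python
from h import *
C=np.array([atz("top",(u/9-.5+285,v/9-.5+155),.003) for u,v in((208,97),(555,143),(518,510),(165,465))])
print(C.round(4),C.mean(0)); print(np.degrees(np.arctan2(*(C[0]-C[3])[1::-1])), np.degrees(np.arctan2(*(C[1]-C[0])[1::-1])))
print("jar",atz("top",(120/9-.5+285,328/9-.5+155),.04))
crop("pics/scene0.png",(165,155,235,205),9,"pics/m2.png")
```

```text
[[ 0.6405 -0.2516  0.003 ]
 [ 0.6177 -0.398   0.003 ]
 [ 0.4622 -0.3748  0.003 ]
 [ 0.4841 -0.2281  0.003 ]] [ 0.55113595 -0.31315031  0.003     ]
-8.55125099252063 -98.82640204552695
jar [ 0.53658252 -0.20828319  0.04      ]
```

View pics/m2.png

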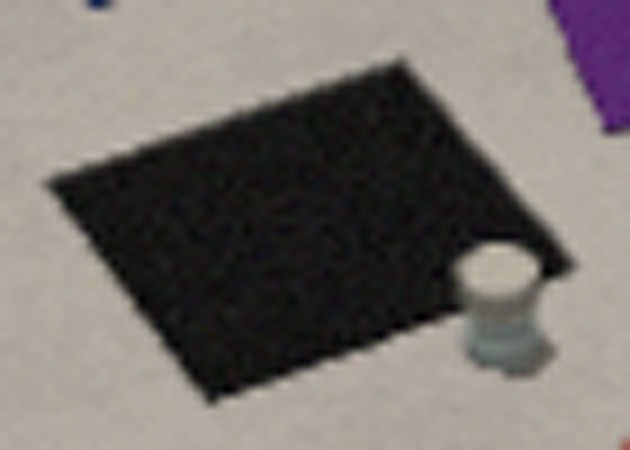

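{"fn": "play_rows", "kwargs": {"increments": [[[0,0,0.6,0,1],[0,0,0.6,0,1],[0,0,0.4,0,1],[0,0,0.2,0,1]]]}}

```text
clock: 5.25
position: [0.5651, 0.3012, 0.2194]
ee_rot: [2.135, 2.3, 0.012]
ft_force: [-0.1, 0.3, -1.3]
width: 0.379
```

{"fn": "play_rows", "kwargs": {"increments": [[[0.05,-0.4,0,0,1],[0.05,-0.8,0,0,1],[0.07,-0.9,0,0,1],[0.07,-0.9,0,0,1],[0.07,-0.9,0,0,1]]]}}

```text
clock: 5.88
position: [0.5772, 0.0982, 0.2132]
ee_rot: [2.131, 2.308, -0.0]
ft_force: [1.0, 0.5, -1.1]
width: 0.376
```

{"fn": "play_rows", "kwargs": {"increments": [[[0.07,-0.9,0,-0.2,1],[0.07,-0.9,0,-0.2,1],[0.07,-0.9,0,-0.2,1],[0.07,-0.9,0,-0.2,1],[0.07,-0.9,0,-0.2,1]]]}}

```text
clock: 6.5
position: [0.5873, -0.14, 0.2047]
ee_rot: [-2.326, -2.098, 0.016]
ft_force: [0.3, -0.2, -0.1]
width: 0.38
```

{"fn": "play_rows", "kwargs": {"increments": [[[0.07,-0.9,0,0,1],[0.07,-0.9,0,0,1],[0.07,-0.6,0,0,1],[0.07,-0.3,0,0,1],[0,0,0,0,1]]]}}

```text
clock: 7.12
position: [0.593, -0.2858, 0.1962]
ee_rot: [-2.326, -2.081, 0.026]
ft_force: [0.6, 0.6, -0.5]
width: 0.382
```

{"fn": "play_rows", "kwargs": {"increments": [[[0.28,-0.7,-0.6,0,1],[0,0,-0.6,0,1],[0,0,-0.5,0,1],[0,0,0,0,1]]]}}

```text
clock: 7.62
position: [0.6067, -0.3165, 0.1086]
ee_rot: [-2.319, -2.083, 0.025]
ft_force: [-0.6, -0.1, -1.3]
width: 0.379
```

```bash
python3 hov.py e
```

```text
t 7.62 pos [ 0.6067 -0.3165  0.1086] yaw 83.9 zax [-0.028  0.007 -1.   ] F [-0.6 -0.1 -1.3] w 33.4
```

View pics/e1_scene.png

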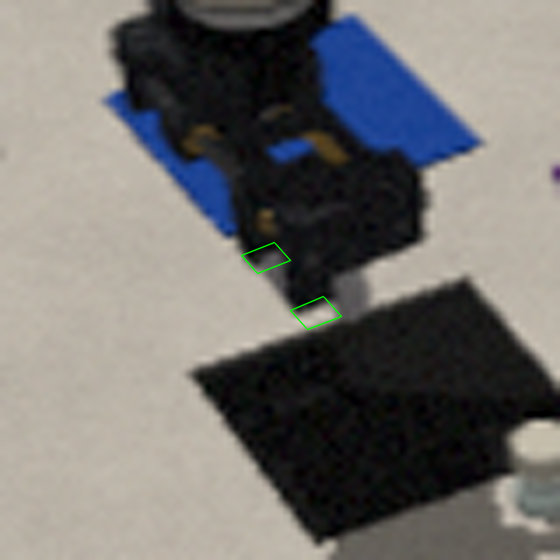

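View pics/e1_top.png

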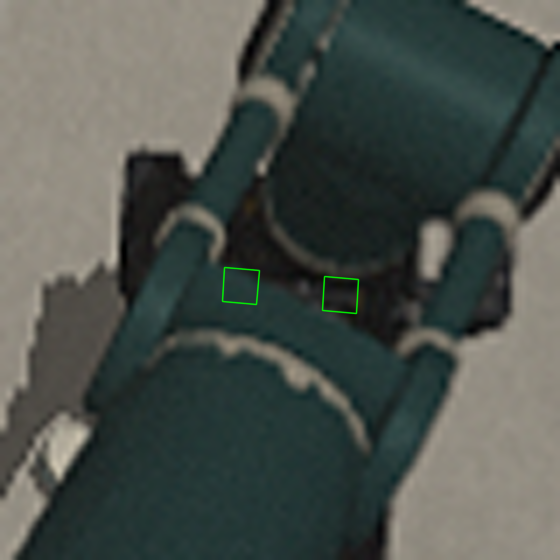

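{"fn": "play_rows", "kwargs": {"increments": [[[0,0,-0.5,0,1],[0,0,-0.5,0,1],[0,0,-0.25,0,1],[0,0,0,0,1]]]}}

```text
clock: 8.22
position: [0.614, -0.3182, 0.0568]
ee_rot: [-2.33, -2.098, 0.015]
ft_force: [0.7, 0.2, -0.9]
width: 0.381
```

{"fn": "play_rows", "kwargs": {"increments": [[[-0.1,0,-0.2,0,1],[0,0,-0.15,0,1],[0,0,0,0,1]]], "newtons": 5}}

```text
clock: 8.6
position: [0.6103, -0.319, 0.0413]
ee_rot: [-2.333, -2.101, 0.013]
ft_force: [-0.9, 0.1, 0.2]
width: 0.386
```

```bash
python3 hov.py f
```

```text
t 8.6 pos [ 0.6103 -0.319   0.0413] yaw 84.0 zax [-0.008 -0.004 -1.   ] F [-0.9  0.1  0.2] w 34.0
```

View pics/f1_scene.png

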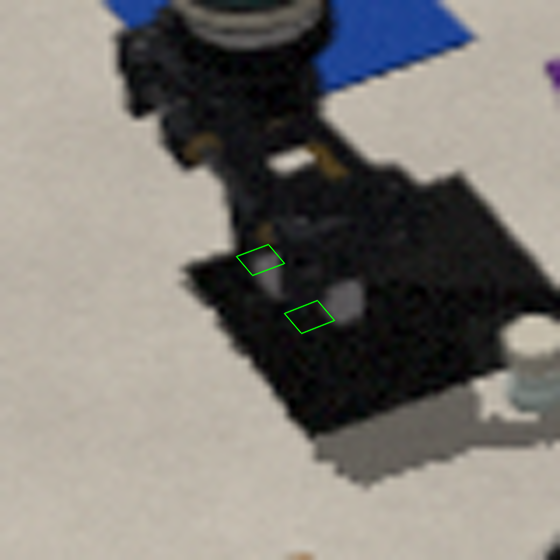

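{"fn": "play_rows", "kwargs": {"increments": [[[0,0,-0.15,0,1],[0,0,-0.08,0,1],[0,0,0,0,1]]]}}

```text
clock: 9.07
position: [0.6121, -0.3198, 0.0311]
ee_rot: [2.333, 2.101, -0.011]
ft_force: [-1.2, -0.3, 0.7]
width: 0.385
```

{"fn": "play_rows", "kwargs": {"increments": [[[-0.15,0,-0.02,0,1],[-0.18,0.01,0.03,0,1],[-0.2,0.02,0.0,0,1]]]}}

```text
clock: 9.45
position: [0.5847, -0.3184, 0.0319]
ee_rot: [2.332, 2.101, -0.011]
ft_force: [-0.2, -0.5, -1.0]
width: 0.381
```

```bash
python3 hov.py g
```

```text
t 9.45 pos [ 0.5847 -0.3184  0.0319] yaw 84.0 zax [-0.004 -0.006 -1.   ] F [-0.2 -0.5 -1. ] w 33.5
```

View pics/g1_scene.png

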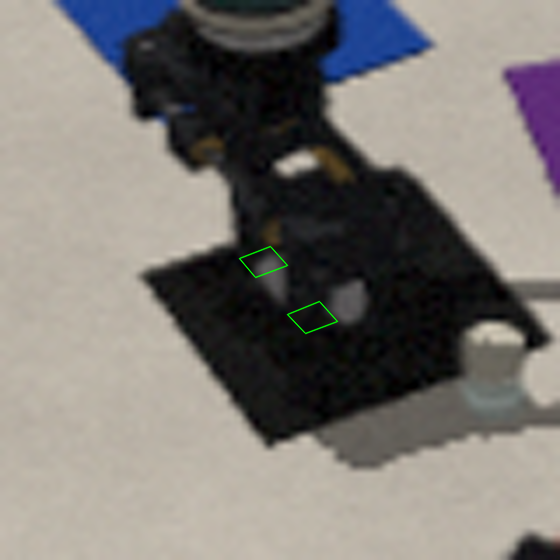

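{"fn": "play_rows", "kwargs": {"increments": [[[0.3,0,-0.05,0,1],[0.1,0,-0.08,0,1],[0,0,-0.08,0,1],[0,0,0,0,1]]]}}

```text
clock: 10.05
position: [0.607, -0.3189, 0.0219]
ee_rot: [2.331, 2.1, -0.01]
ft_force: [-1.5, -0.6, 2.0]
width: 0.383
```

```bash
python3 hov.py h
python3 - <<'E'
from h import *
crop("pics/h_scene.png",(160,130,240,195),9,"pics/h2.png")
E
```

```text
t 10.05 pos [ 0.607  -0.3189  0.0219] yaw 84.0 zax [-0.002 -0.007 -1.   ] F [-1.5 -0.6  2. ] w 33.7
```

View pics/h2.png

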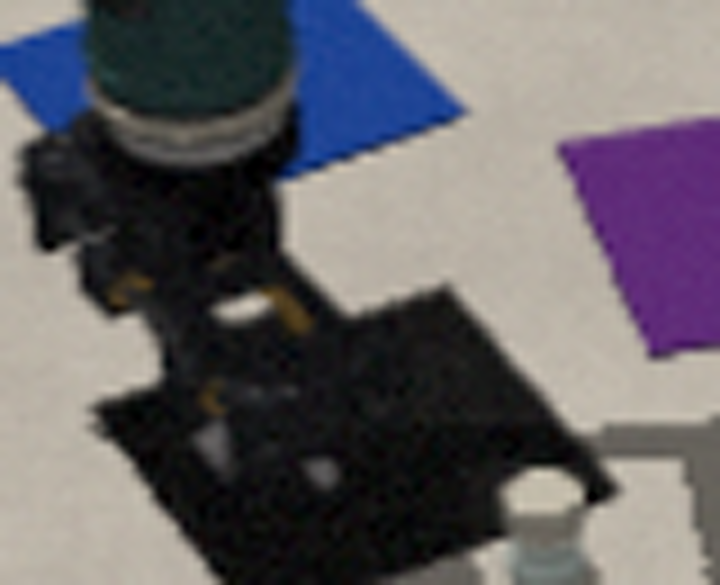

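```bash
cat > tilt.py <<'E'
from g import *
def model(p,M,t,d=.020,up=.0045,yawn=None):
    # n: tool -y or +y whichever is +x world
    y=M[:,0]*np.sign(M[1,0]); nh=np.array([y[1],-y[0],0]); nh/=np.linalg.norm(nh)
    y=np.cross([0,0,1],nh); t=np.radians(t); n=nh*np.cos(t)+np.array([0,0,1])*np.sin(t); zz=np.cross(n,y)
    P=p+[0,0,up]; c=P-d*n; out=[]
    for s in(-.004,.004): out.append(c+n*s+.032*(np.outer(np.cos(th),y)+np.outer(np.sin(th),zz)))
    b=lambda a,u,v:c+a*n+u*y+v*zz
    for a in(.004,.03): out.append(np.array([b(a,-.017,-.005),b(a,.017,-.005),b(a,.017,.005),b(a,-.017,.005),b(a,-.017,-.005)]))
    return out,c,n
if __name__=="__main__":
    tag=sys.argv[1]; s,M=st(); im=cv2.imread(f"pics/{tag}_scene.png")
    uv=proj("scene",s["position"])[0].astype(int); x0,y0=uv-[20,18]; rows=[]
    for t in map(float,sys.argv[2:]):
        out,c,n=model(s["position"],M,t)
        rows.append(draw("scene",im,(x0,y0,x0+42,y0+38),9,[(o,(0,255,0) if i<2 else (0,0,255)) for i,o in enumerate(out)]))
    raw=draw("scene",im,(x0,y0,x0+42,y0+38),9,[])
    g=[raw]+rows
    while len(g)%2: g.append(raw*0)
    o=np.vstack([np.hstack(g[i:i+2]) for i in range(0,len(g),2)])
    o=np.clip(o.astype(float)*1.6,0,255).astype(np.uint8)
    cv2.imwrite(f"pics/{tag}_tilt.png",cv2.resize(o,None,fx=min(1,590/o.shape[0]),fy=min(1,590/o.shape[0]))); print(o.shape)
E
python3 tilt.py h 0 -30 40
```

```text
t 10.15 pos [ 0.6069 -0.3189  0.0219] yaw 84.0 zax [-0.002 -0.007 -1.   ] F [-0.3  0.2  2.8] w 33.9
(684, 756, 3)
```

View pics/h_tilt.png

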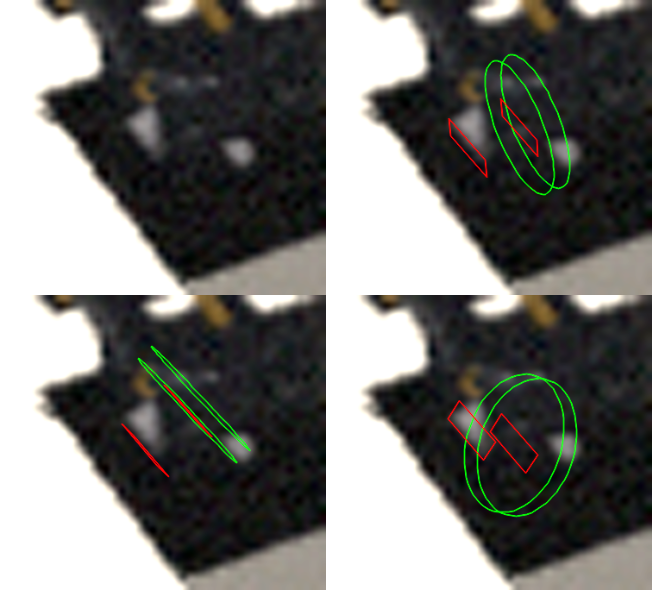

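Run:
```python
from g import *
for tag,pos in (("h",None),("d",None),("e",None)):
    im=cv2.imread(f"pics/{tag}_scene.png"); x0,y0={"h":(165,150),"e":(165,135),"d":(300,215)}[tag]
    o=cv2.resize(im[y0:y0+55,x0:x0+65],None,fx=6,fy=6,interpolation=cv2.INTER_CUBIC)
    o=np.clip(255*(o/255.)**.45,0,255).astype(np.uint8)
    cv2.imwrite(f"pics/{tag}_gam.png",o)
a=[cv2.imread(f"pics/{t}_gam.png") for t in "he"]
cv2.imwrite("pics/gam.png",np.hstack(a))
```

```text
(no output)
```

View pics/gam.png

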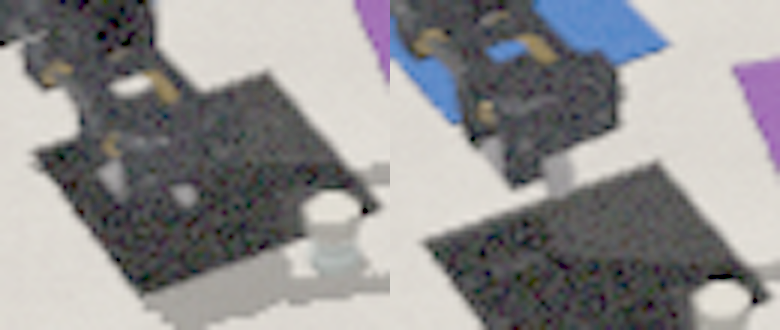

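```bash
cat > tilt2.py <<'E'
from tilt import *
tag=sys.argv[1]; p=np.array(eval(sys.argv[2])); yaw=float(sys.argv[3]); M=rot(yaw)
im=cv2.imread(f"pics/{tag}_scene.png"); w=.017
fing=[]
for sg in(-1,1):
    for h in(0,.04):
        a=p+M[:,0]*sg*w+[0,0,h]; v=M[:,1]*.009; e=M[:,0]*sg*.0175
        fing.append((np.array([a-v,a+v,a+v+e,a-v+e,a-v]),(255,255,0)))
uv=proj("scene",p)[0].astype(int); x0,y0=uv-[20,18]; g=[]
im=np.clip(255*(im/255.)**.5,0,255).astype(np.uint8)
B=(x0,y0,x0+40,y0+36)
g=[draw("scene",im,B,9,[])]
for t in map(float,sys.argv[4:]):
    out,c,n=model(p,M,t); g.append(draw("scene",im,B,9,[(o,(0,255,0) if i<2 else (0,0,255)) for i,o in enumerate(out)]+fing))
while len(g)%2: g.append(g[0]*0)
h=len(g)//2
o=np.vstack([np.hstack(g[:h]),np.hstack(g[h:])]); k=min(1,790/o.shape[1])
cv2.imwrite(f"pics/{tag}_t2.png",cv2.resize(o,None,fx=k,fy=k,interpolation=cv2.INTER_AREA))
E
python3 tilt2.py e "[0.6067,-0.3165,0.1086]" 83.9 0 -20 30 60 90; python3 tilt2.py h "[0.607,-0.3189,0.0219]" 84 0 -20 30 60 90
```

```text
(no output)
```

View pics/e_t2.png

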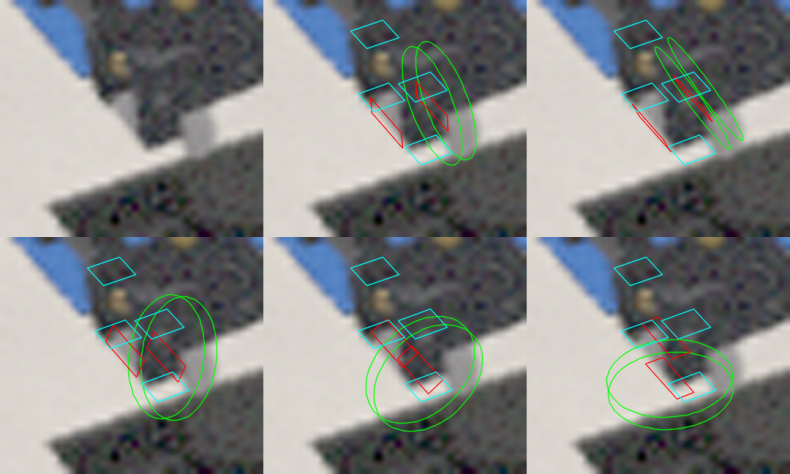

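View pics/h_t2.png

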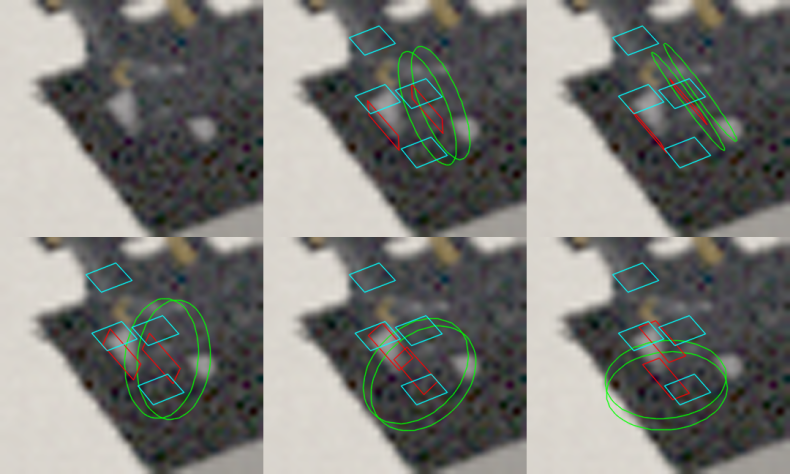

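{"fn": "play_rows", "kwargs": {"increments": [[[-0.1,0,0.3,0,1],[0,0,0.4,0,1],[0,0,0,0,1],[0,0,0,0,1]]], "newtons": 3}}

```text
clock: 10.65
position: [0.6001, -0.3185, 0.0588]
ee_rot: [2.333, 2.1, -0.01]
ft_force: [-0.3, -0.2, -1.5]
width: 0.388
```

```bash
cat > look.sh <<'E'
python3 - $1 <<'P'
from g import *
s,M=st(); snap(sys.argv[1]); np.save("pics/%s.npy"%sys.argv[1],np.r_[s["position"],np.degrees(np.arctan2(M[1,0],M[0,0]))])
P
t=$1; shift
python3 tilt2.py $t "np.load('pics/$t.npy')[:3]" $(python3 -c "import numpy as np;print(np.load('pics/$t.npy')[3])") $@
E
bash look.sh i -20 0 30 60 90
```

```text
t 10.65 pos [ 0.6001 -0.3185  0.0588] yaw 84.0 zax [-0.003 -0.006 -1.   ] F [-0.3 -0.2 -1.5] w 34.1
```

View pics/i_t2.png

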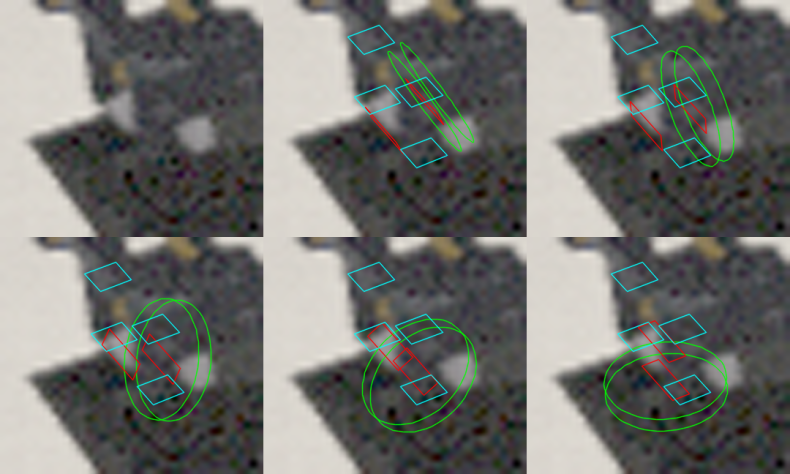

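```bash
cat > syn.py <<'E'
from g import *
rng=np.random.default_rng(0)
def boxp(lo,hi,n):
    lo,hi=np.array(lo),np.array(hi); u=rng.random((n,3)); f=rng.integers(0,6,n); u[np.arange(n),f//2]=f%2; return lo+u*(hi-lo),f
def syn(tag,p,yaw,ts,d=.020,up=.0045,w=.017,k=9,half=(20,18)):
    p=np.array(p); Y=rot(yaw)  # cols: jaw axis y, 
    y=Y[:,0]; nh=np.array([y[1],-y[0],0]); z=np.array([0,0,1.])
    im=cv2.imread(f"pics/{tag}_scene.png"); im=np.clip(255*(im/255.)**.5,0,255).astype(np.uint8)
    uv=proj("scene",p)[0].astype(int); x0,y0=uv-half; B=(x0,y0,x0+2*half[0],y0+2*half[1])
    g=[draw("scene",im,B,k,[])]
    H,W=g[0].shape[:2]
    for t in ts:
        a=np.radians(t); n=nh*np.cos(a)+z*np.sin(a); zz=np.cross(n,y); c=p+[0,0,up]-d*n
        pts=[];col=[]
        def add(q,cc): pts.append(q);col.append(np.tile(cc,(len(q),1)) if np.ndim(cc)==1 else cc)
        for sg in(-1,1):
            q,f=boxp([min(sg*w,sg*(w+.0175)),-.009,0],[max(sg*w,sg*(w+.0175)),.009,.07],60000); add(p+q[:,:1]*y+q[:,1:2]*nh+q[:,2:]*z,(60,60,60))
        q,f=boxp([-.0935,-.0375,.0637],[.0935,.0375,.12],150000); add(p+q[:,:1]*y+q[:,1:2]*nh+q[:,2:]*z,(90,60,60))
        r=.032*np.sqrt(rng.random(60000));b=rng.random(60000)*2*np.pi
        for s,cc in((-.004,(0,90,0)),(.004,(0,220,0))): add(c+n*s+np.outer(r*np.cos(b),y)+np.outer(r*np.sin(b),zz),cc)
        h=rng.random(60000)*.008-.004; add(c+np.outer(h,n)+.032*(np.outer(np.cos(b),y)+np.outer(np.sin(b),zz)),(0,150,80))
        q,f=boxp([.004,-.017,-.005],[.03,.017,.005],60000); cc=np.array([(0,0,120),(0,0,255),(0,0,160),(0,0,160),(0,100,200),(0,180,255)])[f]; add(c+q[:,:1]*n+q[:,1:2]*y+q[:,2:]*zz,cc)
        pts=np.vstack(pts);col=np.vstack(col)
        pp=P["scene"]; dep=(pts@pp["R"].T+pp["t"])[:,2]; px=((proj("scene",pts)+.5-[x0,y0])*k).astype(int)
        ok=(px[:,0]>=0)&(px[:,0]<W)&(px[:,1]>=0)&(px[:,1]<H); o=np.argsort(-dep[ok]); v=g[0].copy()//2
        v[px[ok][o][:,1],px[ok][o][:,0]]=col[ok][o]; g.append(v)
    while len(g)%2: g.append(g[0]*0)
    h=len(g)//2; o=np.vstack([np.hstack(g[:h]),np.hstack(g[h:])]); kk=min(1,790/o.shape[1])
    cv2.imwrite(f"pics/{tag}_syn.png",cv2.resize(o,None,fx=kk,fy=kk,interpolation=cv2.INTER_AREA))
if __name__=="__main__":
    tag=sys.argv[1]; a=np.load(f"pics/{tag}.npy"); syn(tag,a[:3],a[3],map(float,sys.argv[2:]))
E
python3 syn.py i -20 0 30 60 90
python3 - <<'E'
import numpy as np
np.save("pics/e.npy",[0.6067,-0.3165,0.1086,83.9])
E
python3 syn.py e -20 0 30 60 90
```

```text
(no output)
```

View pics/i_syn.png

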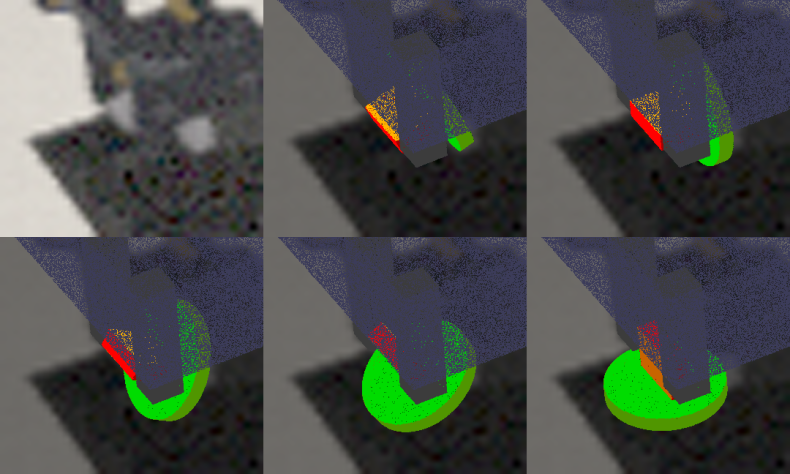

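View pics/e_syn.png

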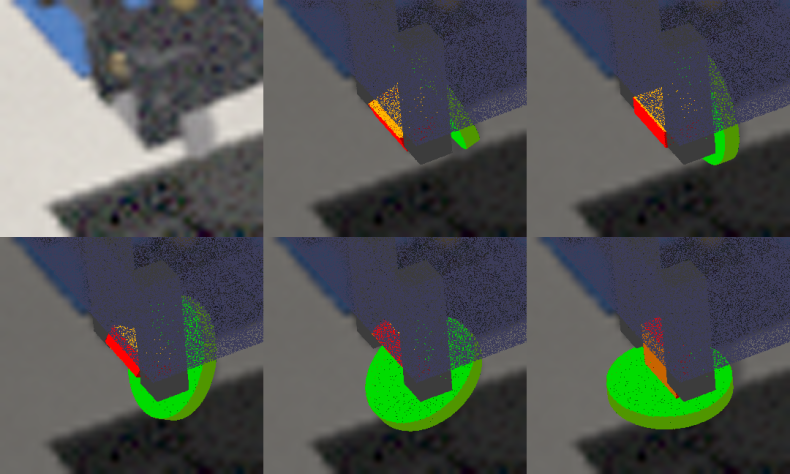

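{"fn": "play_rows", "kwargs": {"increments": [[[0,0,0.8,0,1],[0,0,0,0,1],[0,0,0.8,0,1],[0,0,-0.8,0,1],[0,0,0.8,0,1]]]}}

```text
clock: 11.38
position: [0.5936, -0.3146, 0.1261]
ee_rot: [-2.321, -2.09, 0.021]
ft_force: [-1.1, -0.2, -2.1]
width: 0.383
```

```bash
bash look.sh j ; python3 syn.py j -20 0 30 60 90
```

```text
t 11.38 pos [ 0.5936 -0.3146  0.1261] yaw 84.0 zax [-0.022  0.005 -1.   ] F [-1.1 -0.2 -2.1] w 33.7
```

View pics/j_syn.png

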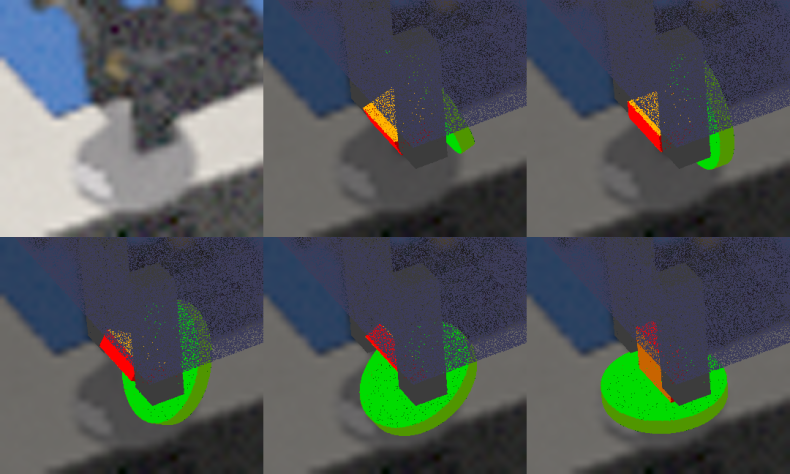

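{"fn": "play_rows", "kwargs": {"increments": [[[-0.4,-0.02,-0.4,0,1],[-0.4,0,-0.5,0,1],[0,0,-0.4,0,1],[0,0,-0.2,0,1],[0,0,0,0,1]]], "newtons": 5}}

```text
clock: 12.1
position: [0.5649, -0.3216, 0.0623]
ee_rot: [2.325, 2.094, -0.004]
ft_force: [-0.3, 0.2, -0.4]
width: 0.378
```

```bash
bash look.sh k ; python3 syn.py k 60 80 90
```

```text
t 12.1 pos [ 0.5649 -0.3216  0.0623] yaw 84.0 zax [ 0.007 -0.011 -1.   ] F [-0.3  0.2 -0.4] w 33.2
```

View pics/k_syn.png

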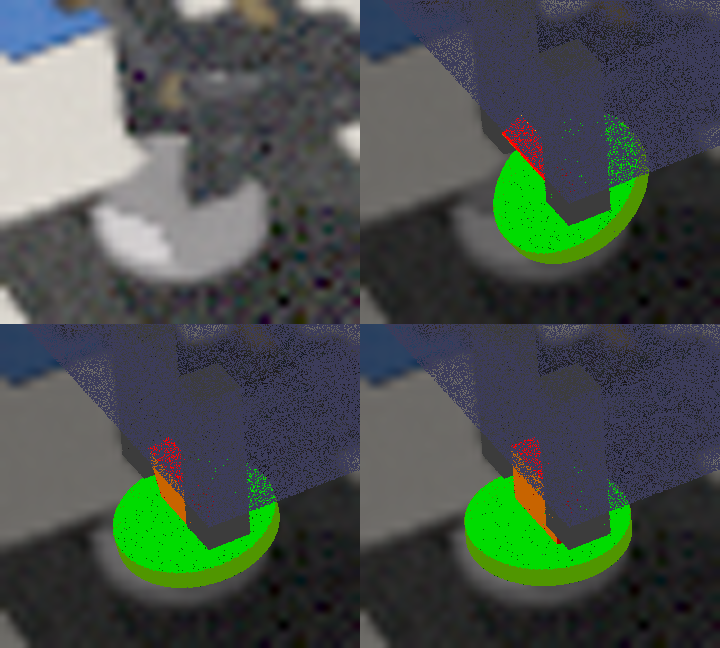

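{"fn": "play_rows", "kwargs": {"increments": [[[-0.2,0.04,-0.2,0,1],[0,0,-0.2,0,1],[0,0,-0.1,0,1],[0,0,0,0,1]]]}}

```text
clock: 12.7
position: [0.5566, -0.3206, 0.0389]
ee_rot: [2.32, 2.091, -0.002]
ft_force: [0.4, 0.4, -0.6]
width: 0.386
```

{"fn": "play_rows", "kwargs": {"increments": [[[0,0,-0.1,0,1],[0,0,-0.1,0,1],[0,0,0,0,1]]]}}

```text
clock: 13.08
position: [0.5581, -0.3211, 0.0302]
ee_rot: [2.318, 2.089, -0.0]
ft_force: [0.1, -0.0, -1.1]
width: 0.383
```

```bash
bash look.sh l ; python3 syn.py l 80 90 100
```

```text
t 13.07 pos [ 0.5581 -0.3211  0.0302] yaw 84.0 zax [ 0.014 -0.016 -1.   ] F [ 0.1 -0.  -1.1] w 33.7
```

View pics/l_syn.png

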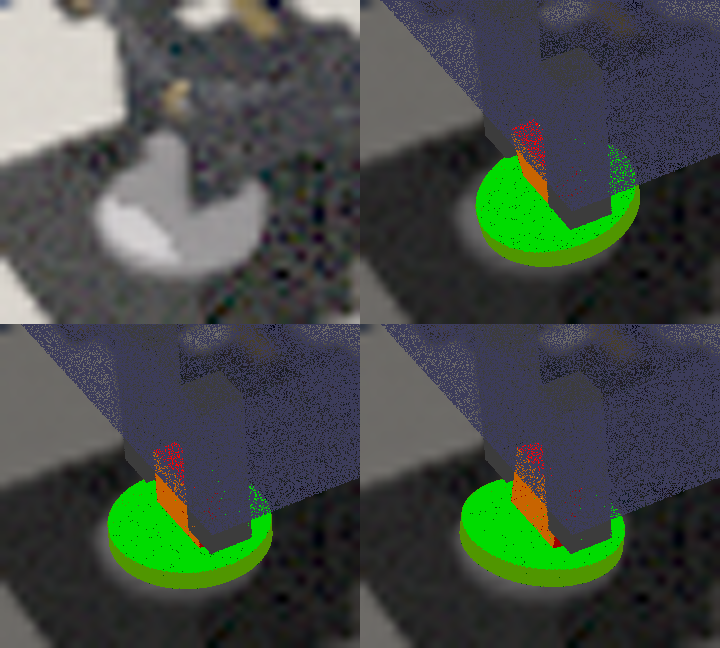

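{"fn": "play_rows", "kwargs": {"increments": [[[0,0,-0.1,0,1],[0,0,-0.06,0,1],[0,0,0,0,1]]]}}

```text
clock: 13.55
position: [0.5596, -0.3215, 0.0243]
ee_rot: [2.317, 2.087, 0.002]
ft_force: [0.4, -0.8, -1.5]
width: 0.383
```

{"fn": "play_rows", "kwargs": {"increments": [[[-0.04,0,-0.06,0,1],[0,0,-0.06,0,1],[0,0,0,0,1]]]}}

```text
clock: 13.92
position: [0.5596, -0.3217, 0.0204]
ee_rot: [2.315, 2.084, 0.006]
ft_force: [0.7, 0.1, -1.2]
width: 0.388
```

{"fn": "play_rows", "kwargs": {"increments": [[[-0.04,0,-0.06,0,1],[0,0,-0.06,0,1],[0,0,0,0,1]]]}}

```text
clock: 14.3
position: [0.5594, -0.3218, 0.0161]
ee_rot: [2.313, 2.082, 0.01]
ft_force: [0.6, -0.1, -0.0]
width: 0.384
```

```bash
bash look.sh m ; python3 syn.py m 80 90 100
```

```text
t 14.3 pos [ 0.5594 -0.3218  0.0161] yaw 84.0 zax [ 0.025 -0.018 -1.   ] F [ 0.6 -0.1 -0. ] w 33.8
```

View pics/m_syn.png

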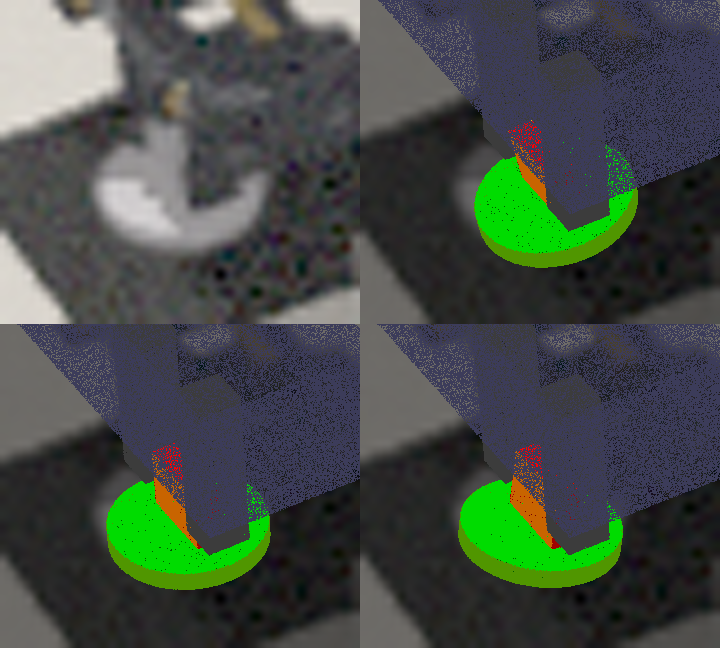

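{"fn": "play_rows", "kwargs": {"increments": [[[0,0,0,0,-0.4],[0,0,0,0,-0.4],[0,0,0.1,0,-0.4],[0,0,0.6,0,-0.4],[0,0,0.6,0,-0.4]]]}}

```text
clock: 15.02
position: [0.5555, -0.3201, 0.078]
ee_rot: [2.32, 2.087, 0.005]
ft_force: [0.8, 0.1, -0.1]
width: 0.702
```

{"fn": "play_rows", "kwargs": {"increments": [[[-0.3,0.4,0.6,0,-0.4],[-0.6,0.6,0.5,0,-0.4],[-0.6,0.6,0.3,0,-0.4]]]}}

```text
clock: 15.4
position: [0.4819, -0.2412, 0.153]
ee_rot: [2.317, 2.082, 0.008]
ft_force: [0.8, -0.4, 0.1]
width: 0.698
```

```bash
bash look.sh n 90
python3 - <<'E'
from h import *
crop("pics/n_scene.png",(160,135,250,200),8,"pics/n1.png")
crop("pics/n_top.png",(285,150,375,220),8,"pics/n2.png")
E
```

```text
t 15.4 pos [ 0.4819 -0.2412  0.153 ] yaw 83.9 zax [ 0.022 -0.017 -1.   ] F [ 0.8 -0.4  0.1] w 61.5
```

View pics/n1.png

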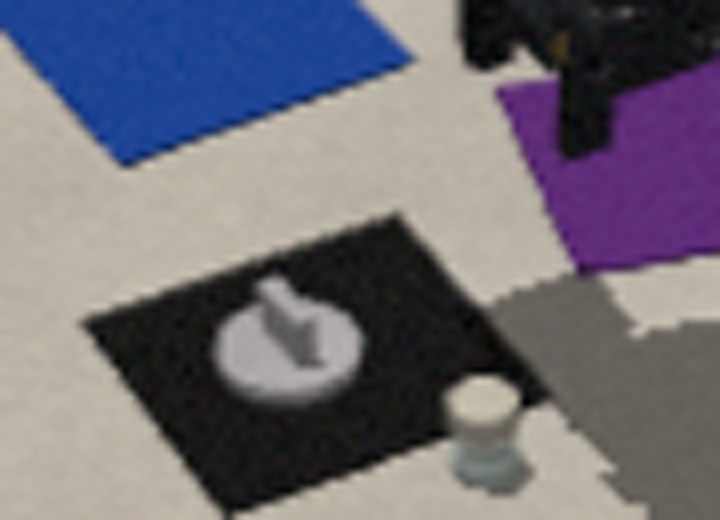

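View pics/n2.png

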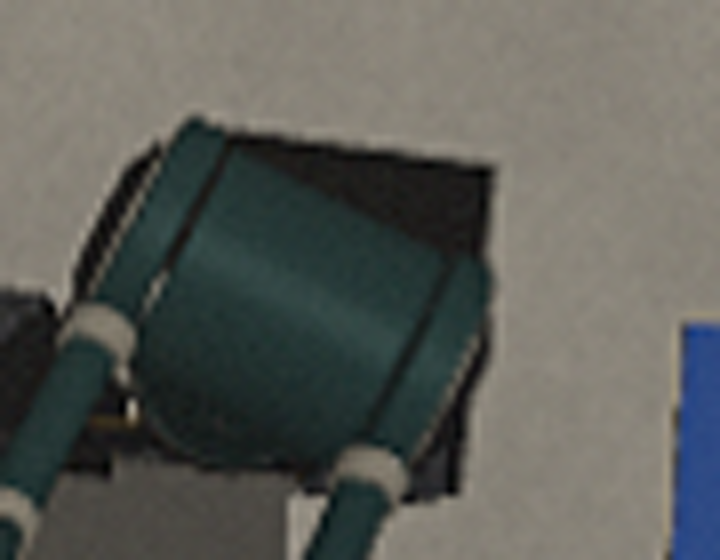

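Run:
```python
from h import *
from scipy.optimize import least_squares
im=cv2.imread("pics/n_scene.png").astype(float).mean(2)
big=cv2.resize(im[135:200,160:250],None,fx=8,fy=8,interpolation=cv2.INTER_CUBIC)
m=(big>75).astype(np.uint8); n,l,s,c=cv2.connectedComponentsWithStats(m)
i=l[350,240]; print(s[i]); comp=(l==i)
ys,xs=np.nonzero(comp); ext=np.array([xs.min(),xs.max()+1,ys.max()+1]); print(ext)
def pred(v):
    C=[]
    for z in(.003,.011): C.append(np.c_[v[0]+.032*np.cos(th),v[1]+.032*np.sin(th),np.full(60,z)])
    uv=(proj("scene",np.vstack(C))+.5-[160,135])*8
    return np.array([uv[:,0].min(),uv[:,0].max(),uv[:,1].max()])
r=least_squares(lambda v:pred(v)-ext,[.559,-.322]); print(r.x,pred(r.x)-ext)
print("bar top px of model",(proj("scene",[r.x[0],r.x[1],.037])+.5-[160,135])*8)
```

```text
[  213   275   152   128 13216]
[213 365 403]
[ 0.55908645 -0.32658145] [ 3.35676894 -3.38308844  0.13887983]
bar top px of model [[285.17725021 297.29875371]]
```

{"fn": "play_rows", "kwargs": {"increments": [[[0.5,-0.55,-0.2,0,-0.4],[0.6,-0.65,-0.4,0,-0.4],[0.4,-0.4,-0.4,0,-0.4],[0,0,-0.3,0,-0.4],[0,0,0,0,-0.4]]]}}

```text
clock: 16.12
position: [0.5584, -0.3229, 0.087]
ee_rot: [2.312, 2.082, 0.009]
ft_force: [0.1, 0.3, 0.0]
width: 0.697
```

{"fn": "play_rows", "kwargs": {"increments": [[[0,0.02,-0.4,0,-0.4],[0,0,-0.4,0,-0.4],[0,0,-0.2,0,-0.4],[0,0,-0.1,0,-0.4],[0,0,0,0,-0.4]]]}}

```text
clock: 16.75
position: [0.557, -0.32, 0.029]
ee_rot: [2.312, 2.084, 0.009]
ft_force: [-0.3, 0.1, 0.1]
width: 0.702
```

{"fn": "play_rows", "kwargs": {"increments": [[[0.04,-0.02,-0.12,0,-0.4],[0,0,-0.08,0,-0.4],[0,0,0,0,-0.4]]]}}

```text
clock: 17.12
position: [0.5602, -0.3217, 0.0197]
ee_rot: [2.31, 2.082, 0.01]
ft_force: [-0.2, -0.4, 0.3]
width: 0.701
```

```bash
bash look.sh p 90
python3 - <<'E'
from h import *
crop("pics/p_scene.png",(165,140,235,195),9,"pics/p1.png")
E
```

```text
t 17.12 pos [ 0.5602 -0.3217  0.0197] yaw 84.1 zax [ 0.026 -0.019 -0.999] F [-0.2 -0.4  0.3] w 61.7
```

View pics/p1.png

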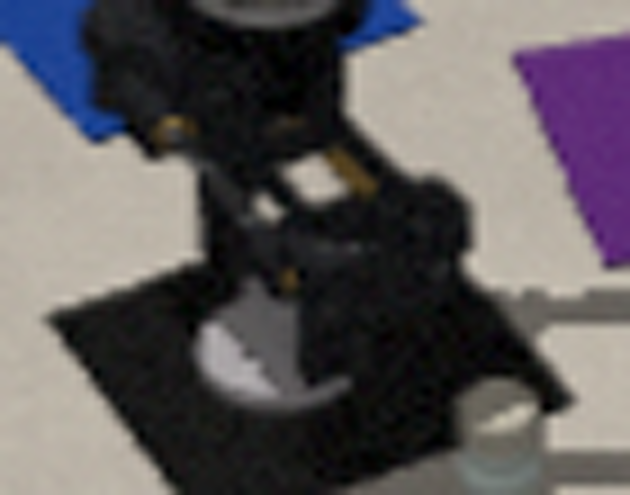

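{"fn": "play_rows", "kwargs": {"increments": [[[0,0,0,0,1],[0,0,0,0,1],[0,0,0,0,1],[0,0,0,0,1]]], "newtons": 12}}

```text
clock: 17.73
position: [0.5607, -0.3221, 0.0207]
ee_rot: [2.309, 2.081, 0.011]
ft_force: [0.3, -0.0, 1.0]
width: 0.383
```

{"fn": "play_rows", "kwargs": {"increments": [[[0,0,0.4,0,1],[0,0,0.6,0,1],[0,0,0.6,0,1],[0,0,0.5,0,1],[0,0,0.3,0.3,1]]]}}

```text
clock: 18.35
position: [0.5595, -0.3213, 0.1475]
ee_rot: [2.253, 2.143, 0.011]
ft_force: [-0.0, -0.2, -0.7]
width: 0.386
```

{"fn": "play_rows", "kwargs": {"increments": [[[0,0.5,0,0.4,1],[0,0.8,0,0.4,1],[0,0.9,0,0.4,1],[0,0.9,0,0.4,1],[0,0.9,0,0.4,1]]]}}

```text
clock: 18.98
position: [0.5623, -0.1211, 0.1589]
ee_rot: [1.832, 2.497, 0.028]
ft_force: [0.6, -0.0, -1.6]
width: 0.385
```

{"fn": "play_rows", "kwargs": {"increments": [[[0.05,0.8,0,0.1,1],[0.05,0.8,0,0.1,1],[0.05,0.6,0,0.05,1],[0,0.3,0,0,1],[0,0,0,0,1]]]}}

```text
clock: 19.6
position: [0.5705, 0.0105, 0.1662]
ee_rot: [1.766, 2.537, 0.035]
ft_force: [-0.4, -0.1, -0.8]
width: 0.385
```

```bash
bash look.sh q 90; python3 syn.py q 80 90 100
```

```text
t 19.6 pos [0.5705 0.0105 0.1662] yaw 110.3 zax [ 0.054 -0.01  -0.998] F [-0.4 -0.1 -0.8] w 33.9
```

View pics/q_syn.png

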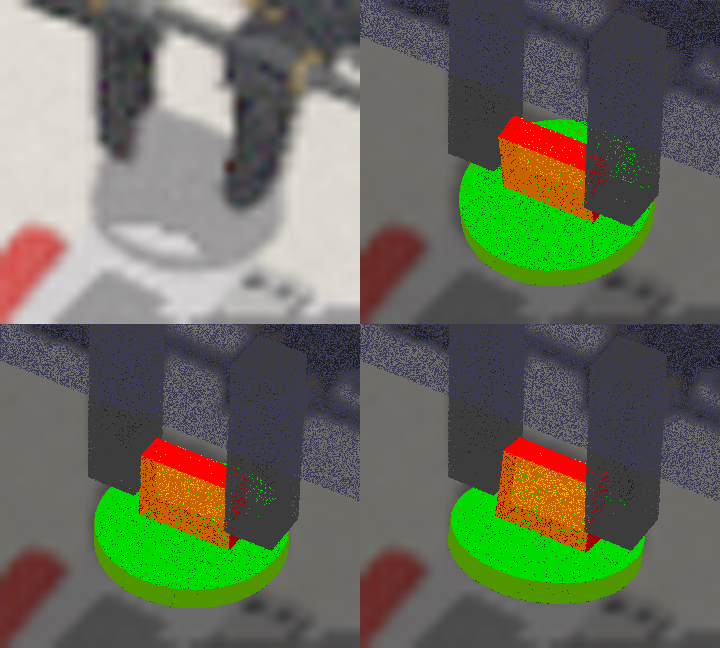

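Run:
```python
from g import *
from scipy.optimize import least_squares
a=np.load("pics/q.npy"); p=a[:3]; z=np.array([.054,-.01,-.998]); 
uv=proj("scene",p)[0].astype(int); x0,y0=uv-[20,18]; print(x0,y0,uv)
im=cv2.imread("pics/q_scene.png")
big=cv2.resize(im[y0-2:y0+38,x0-5:x0+45],None,fx=14,fy=14,interpolation=cv2.INTER_CUBIC); cv2.imwrite("pics/q1.png",big)
ext=np.array([92,283,270])/9+[x0,x0,y0]
n=-z/np.linalg.norm(z); y=rot(a[3])[:,0]; y=y-n*(n@y); y/=np.linalg.norm(y); x=np.cross(y,n)
def pred(c):
    C=np.vstack([c+s*n+.032*(np.outer(np.cos(th),x)+np.outer(np.sin(th),y)) for s in(-.004,.004)])
    u=proj("scene",C)+.5; return np.array([u[:,0].min(),u[:,0].max(),u[:,1].max()])
c0=p+.0135*z; print("exp",c0,"res",pred(c0)-ext)
r=least_squares(lambda v:pred(np.r_[v,c0[2]])-ext,c0[:2]); print(r.x, r.x-c0[:2],r.fun)
```

```text
234 177 [254 195]
exp [0.57127192 0.01031801 0.15270111] res [0.02844355 0.49640095 0.94739532]
[0.56925737 0.00669772] [-0.00201455 -0.00362029] [-0.21133919  0.210699   -0.00994431]
```

View pics/q1.png

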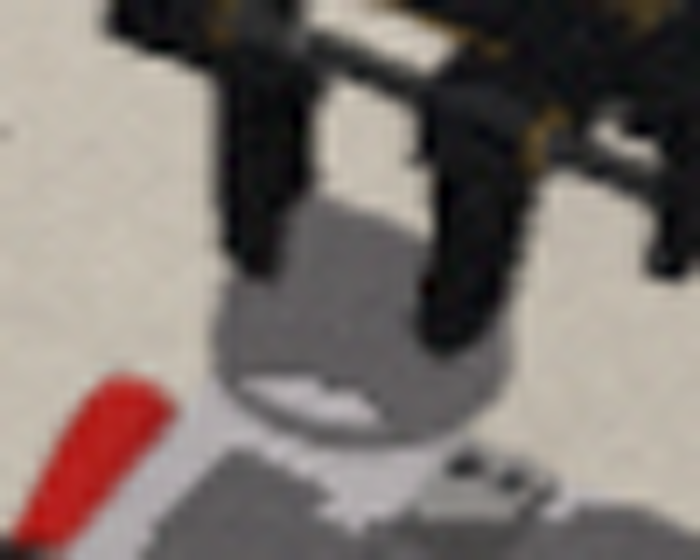

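```bash
cat > fit.py <<'E'
from h import *
from scipy.optimize import minimize
def lines(n):
    L=[]
    seg=lambda a,b,k=60:np.linspace(a,b,k)
    D=.055
    L.append(seg([-.065,-.075,D],[-.065,.075,D])); L.append(seg([-.065,.075,D],[.06,.075,D])); L.append(seg([-.065,-.075,D],[.06,-.075,D]))
    T=.115
    for a,b in(((.065,-.075),(.125,-.075)),((.125,-.075),(.125,.075)),((.125,.075),(.065,.075)),((.065,.075),(.065,-.075))): L.append(seg([*a,T],[*b,T]))
    ph=np.radians(np.linspace(-150,150,120)); L.append(np.c_[.034*np.cos(ph),.034*np.sin(ph),np.full(120,D)])
    return L
def fit(n,img,v0):
    g=cv2.GaussianBlur(img.astype(np.float32),(0,0),1.0)
    G=sum(cv2.Sobel(g[:,:,c],cv2.CV_32F,1,0)**2+cv2.Sobel(g[:,:,c],cv2.CV_32F,0,1)**2 for c in range(3))**.5
    G=np.minimum(G,np.percentile(G,98))
    X=np.vstack(lines(n))
    def cost(v):
        W=X@rot(v[2]*100).T+[v[0],v[1],0]; uv=proj(n,W).astype(np.float32)
        return -float(cv2.remap(G,uv[None,:,0],uv[None,:,1],cv2.INTER_LINEAR).mean())
    best=None
    for dx in np.linspace(-.006,.006,7):
        for dy in np.linspace(-.006,.006,7):
            for da in(-.02,0,.02):
                v=np.array(v0)+[dx,dy,da]; c=cost(v)
                if best is None or c<best[0]: best=(c,v)
    r=minimize(cost,best[1],method="Nelder-Mead",options=dict(xatol=1e-5,fatol=1e-3,initial_simplex=best[1]+np.array([[0,0,0],[.002,0,0],[0,.002,0],[0,0,.01]]))); return r.x,r.fun
if __name__=="__main__":
    for n in("scene","top"):
        img=cv2.imread(f"pics/{n}0.png"); v,f=fit(n,img,[.559,.009,.2]); print(n,v[:2].round(4),v[2]*100,f)
        P_=[(l@rot(v[2]*100).T+[v[0],v[1],0],(0,255,0)) for l in lines(n)]
        B=(205,190,305,270) if n=="scene" else (200,138,275,215)
        cv2.imwrite(f"pics/fit_{n}.png",draw(n,img,B,7,P_))
E
python3 fit.py
```

```text
scene [0.5565 0.0047] 23.00868277338252 -243.86976623535156
top [0.5608 0.0092] 24.232266560034997 -195.2519073486328
```

View pics/fit_scene.png

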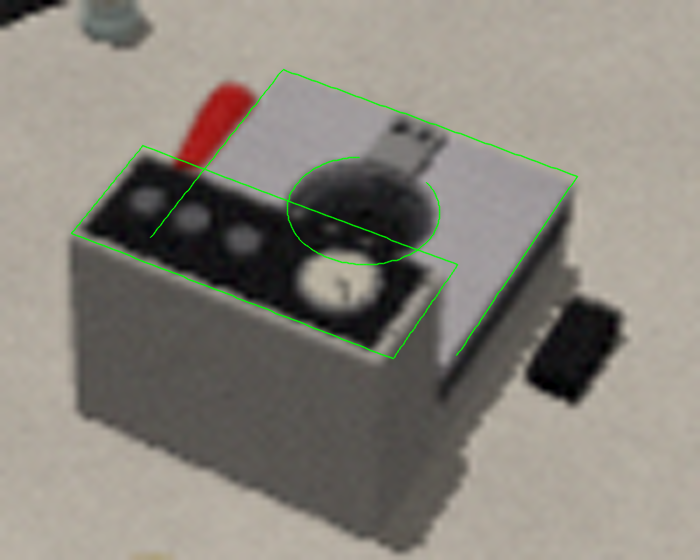

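View pics/fit_top.png

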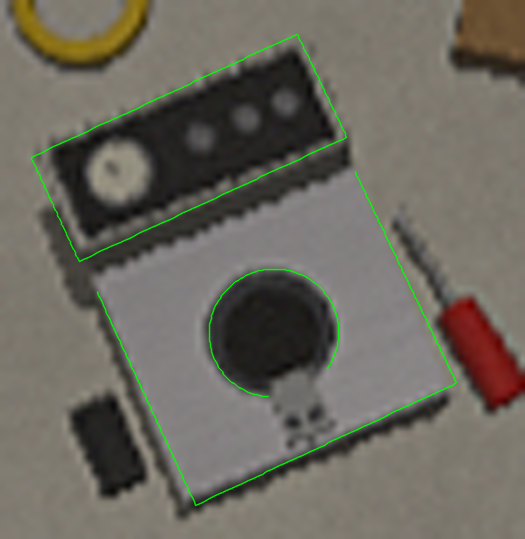

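Run:
```python
from h import *
crop("pics/top0.png",(207,142,270,212),12,"pics/ct.png")
crop("pics/scene0.png",(212,195,292,245),10,"pics/cs.png")
im=cv2.imread("pics/ct.png"); print(im.shape)
cv2.imwrite("pics/ct_a.png",im[:,:][300:]);
```

```text
(840, 756, 3)
```

View pics/ct_a.png

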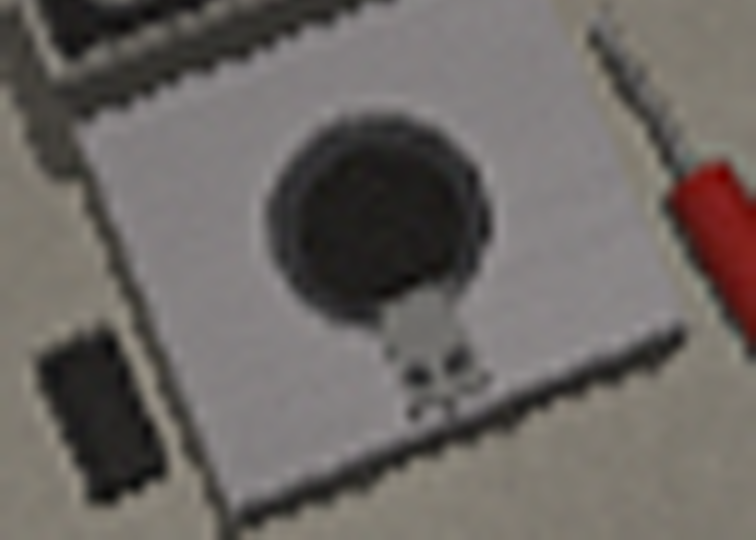

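View pics/cs.png

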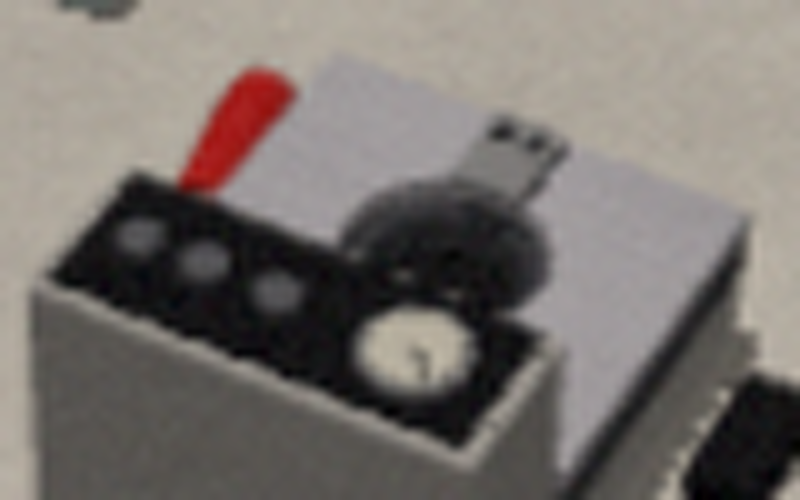

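Run:
```python
from h import *
from scipy.optimize import least_squares
D=.055
ph=np.linspace(0,2*np.pi,361); C=np.c_[.034*np.cos(ph),.034*np.sin(ph),np.full(361,D)]
def W(v,X): return np.atleast_2d(X)@rot(v[2]*100).T+[v[0],v[1],0]
tp=lambda u,w:np.array([u/12-.5+207,w/12-.5+167]); sp=lambda u,w:np.array([u/10-.5+212,w/10-.5+195])
def ft(v):
    r=[]
    for X,uv in(([.065,.075,D],(82,128)),([-.065,.075,D],(235,512)),([-.065,-.075,D],(685,328))): r+=list((proj("top",W(v,X))[0]-tp(*uv)))
    c=proj("top",W(v,C)); a=tp(267,113);b=tp(492,340)
    r+=list(2*np.array([c[:,0].min()-a[0],c[:,0].max()-b[0],c[:,1].min()-a[1]])); return r
def fs(v):
    r=[]
    for X,uv in(([-.065,-.075,D],(335,52)),([-.065,.075,D],(750,215)),([.125,-.075,.115],(32,285)),([.125,.075,.115],(462,465)),([.065,.075,.115],(560,345)),([.065,-.075,.115],(135,172))): r+=list((proj("scene",W(v,X))[0]-sp(*uv)))
    c=proj("scene",W(v,C)); 
    r+=list(2*np.array([c[:,0].min()-sp(340,0)[0],c[:,0].max()-sp(552,0)[0],c[:,1].min()-sp(0,177)[1]])); return r
for f in(ft,fs):
    r=least_squares(f,[.559,.009,.2]); print(r.x.round(4),np.round(r.fun,2))
```

```text
[0.5602 0.0107 0.2144] [-0.57 -0.34 -0.27  0.06  0.29 -0.26  0.37 -0.1   0.27]
[0.5594 0.0065 0.2129] [ 0.37  0.13  0.32 -0.01 -1.19 -0.39  0.94  0.58  1.   -0.68 -0.78 -1.36
 -0.79  0.44  0.76]
```

{"fn": "play_rows", "kwargs": {"increments": [[[0,0.08,-0.4,0.1,1],[0,0,-0.5,0,1],[0,0,-0.4,0,1],[0,0,-0.1,0,1],[0,0,0,0,1]]]}}

```text
clock: 20.32
position: [0.5715, 0.007, 0.0955]
ee_rot: [1.753, 2.543, 0.034]
ft_force: [-0.4, 0.0, -0.7]
width: 0.385
```

```bash
python3 -c "
from g import *
st()"
```

```text
t 20.32 pos [0.5715 0.007  0.0955] yaw 110.8 zax [ 0.056 -0.012 -0.998] F [-0.4  0.  -0.7] w 33.9
```

{"fn": "play_rows", "kwargs": {"increments": [[[-0.04,0.15,-0.05,0.05,1],[0,0,0,0,1],[0,0,0,0,1]]]}}

```text
clock: 20.7
position: [0.571, 0.0145, 0.0953]
ee_rot: [1.74, 2.548, 0.038]
ft_force: [-0.7, 0.4, -0.7]
width: 0.386
```

```bash
bash look.sh r 90
python3 - <<'E'
from h import *
crop("pics/r_scene.png",(215,175,295,250),8,"pics/r1.png")
crop("pics/r_top.png",(200,140,270,210),8,"pics/r2.png")
E
```

```text
t 20.7 pos [0.571  0.0145 0.0953] yaw 111.3 zax [ 0.06  -0.011 -0.998] F [-0.7  0.4 -0.7] w 34.0
```

View pics/r1.png

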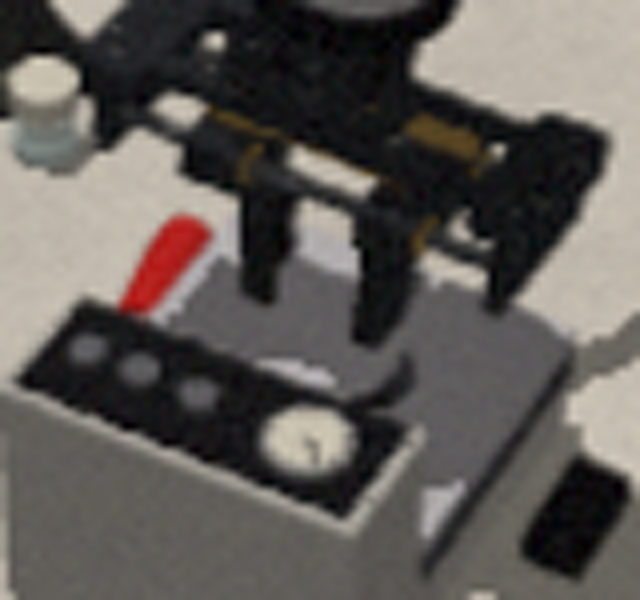

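View pics/r2.png

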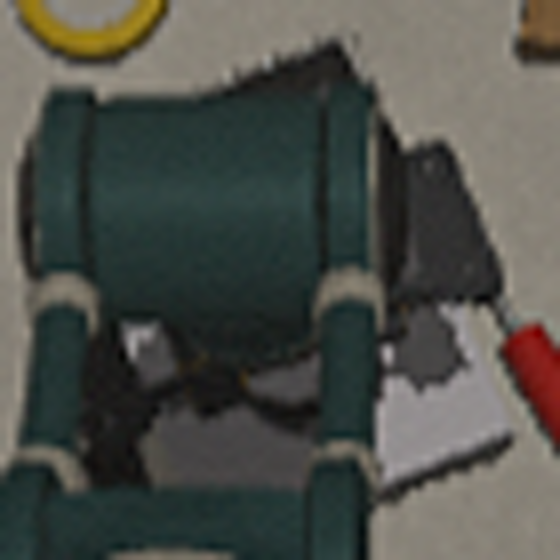

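{"fn": "play_rows", "kwargs": {"increments": [[[-0.02,0,-0.2,0,1],[0,0,-0.15,0,1],[0,0,0,0,1]]], "newtons": 8}}

```text
clock: 21.18
position: [0.5695, 0.0146, 0.0762]
ee_rot: [1.74, 2.548, 0.037]
ft_force: [0.8, -0.4, -1.0]
width: 0.385
```

{"fn": "play_rows", "kwargs": {"increments": [[[0,0,-0.06,0,1],[0,0,-0.03,0,1],[0,0,0,0,1]]]}}

```text
clock: 21.55
position: [0.5704, 0.0144, 0.0725]
ee_rot: [1.74, 2.547, 0.038]
ft_force: [-0.3, 0.2, -0.4]
width: 0.386
```

{"fn": "play_rows", "kwargs": {"increments": [[[-0.02,0,-0.06,0,1],[0,0,-0.02,0,1],[0,0,0,0,1]]]}}

```text
clock: 21.92
position: [0.5711, 0.0143, 0.0714]
ee_rot: [1.738, 2.545, 0.041]
ft_force: [-0.0, 0.1, -0.1]
width: 0.389
```

{"fn": "play_rows", "kwargs": {"increments": [[[-0.02,0,-0.1,0,1],[0,0,-0.03,0,1]]]}}

```text
clock: 22.18
position: [0.5718, 0.0143, 0.0675]
ee_rot: [1.736, 2.542, 0.044]
ft_force: [-5.4, 1.2, 9.7]
width: 0.386
```

```bash
bash look.sh s 90
python3 - <<'E'
from h import *
im=cv2.imread("pics/s_scene.png"); im=np.clip(255*(im/255.)**.6,0,255).astype(np.uint8)
crop(im,(230,195,295,245),12,"pics/s1.png")
im=cv2.imread("pics/s_top.png"); im=np.clip(255*(im/255.)**.6,0,255).astype(np.uint8)
crop(im,(200,160,270,210),10,"pics/s2.png")
E
```

```text
t 22.18 pos [0.5718 0.0143 0.0675] yaw 111.3 zax [ 0.068 -0.012 -0.998] F [-5.4  1.2  9.7] w 34.0
```

View pics/s1.png

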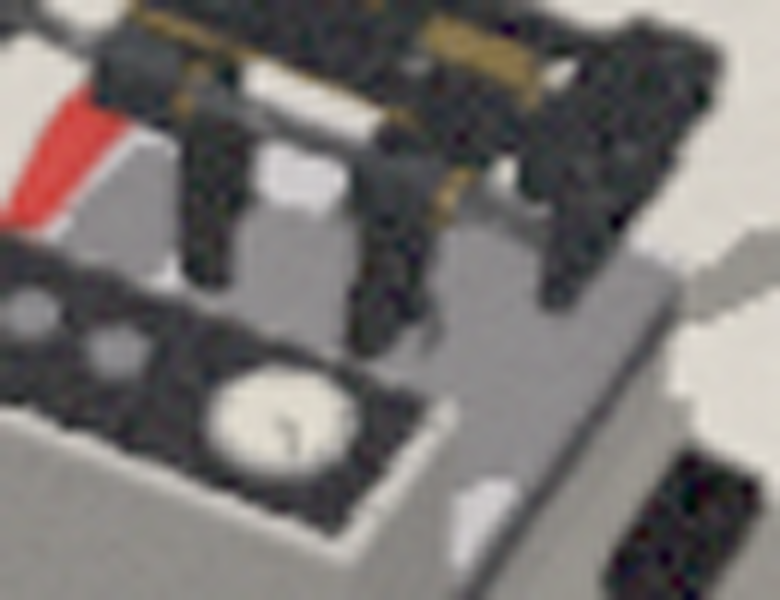

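View pics/s2.png

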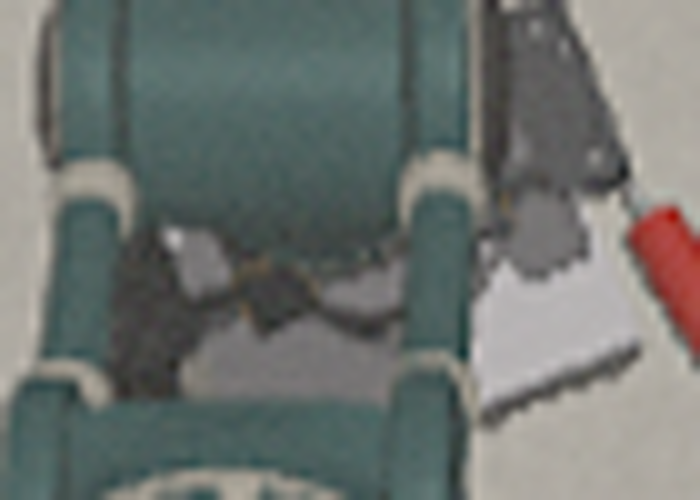

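{"fn": "play_rows", "kwargs": {"increments": [[[-0.1,-0.04,0,0,1],[-0.08,-0.03,0,0,1],[0,0,0,0,1]]]}}

```text
clock: 22.65
position: [0.565, 0.0115, 0.0682]
ee_rot: [1.734, 2.538, 0.051]
ft_force: [1.2, -0.0, -0.5]
width: 0.388
```

{"fn": "play_rows", "kwargs": {"increments": [[[-0.08,-0.025,-0.03,0,1],[-0.07,-0.02,-0.03,0,1],[0,0,0,0,1]]]}}

```text
clock: 23.02
position: [0.5583, 0.0095, 0.0651]
ee_rot: [1.734, 2.536, 0.054]
ft_force: [0.0, 0.2, -2.2]
width: 0.387
```

```bash
bash look.sh t 90
python3 - <<'E'
from h import *
im=cv2.imread("pics/t_scene.png"); im=np.clip(255*(im/255.)**.6,0,255).astype(np.uint8)
crop(im,(230,195,295,245),12,"pics/t1.png")
E
python3 syn.py t 90 98
```

```text
t 23.02 pos [0.5583 0.0095 0.0651] yaw 111.2 zax [ 0.077 -0.01  -0.997] F [ 0.   0.2 -2.2] w 34.1
```

View pics/t1.png

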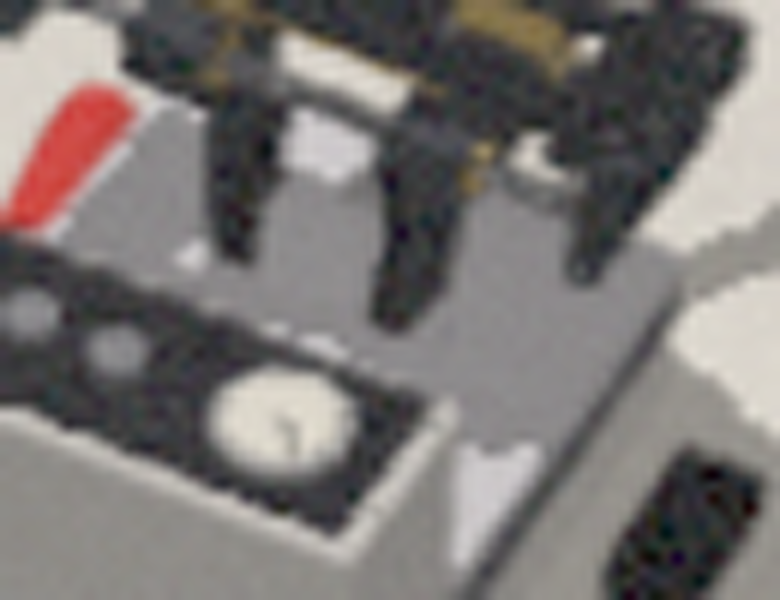

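View pics/t_syn.png

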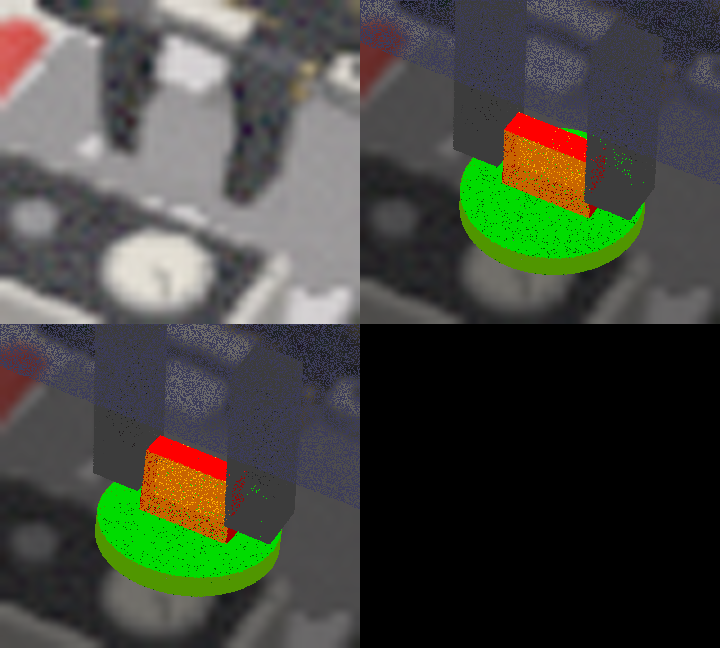

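{"fn": "play_rows", "kwargs": {"increments": [[[0.02,0.01,-0.06,0,1],[0,0,-0.03,0,1],[0,0,0,0,1]]]}}

```text
clock: 23.5
position: [0.5605, 0.01, 0.0609]
ee_rot: [1.733, 2.535, 0.056]
ft_force: [-0.1, 0.3, 1.2]
width: 0.383
```

{"fn": "play_rows", "kwargs": {"increments": [[[-0.02,0,-0.06,0,1],[0,0,-0.03,0,1],[0,0,0,0,1]]]}}

```text
clock: 23.88
position: [0.5615, 0.0096, 0.0583]
ee_rot: [1.731, 2.532, 0.059]
ft_force: [-0.3, 0.4, 0.8]
width: 0.386
```

{"fn": "play_rows", "kwargs": {"increments": [[[0,0,0,0,-0.3],[0,0,0,0,-0.3],[0,0,0.3,0,-0.3],[0,0,0.6,0,-0.3],[0,0,0.8,0,-0.3]]]}}

```text
clock: 24.5
position: [0.5563, 0.0096, 0.1413]
ee_rot: [1.736, 2.54, 0.048]
ft_force: [0.2, -0.6, 0.8]
width: 0.65
```

{"fn": "play_rows", "kwargs": {"increments": [[[-0.6,-0.3,0.6,0,-0.3],[-0.9,-0.4,0.3,0,-0.3],[-0.9,-0.4,0.3,0,-0.3],[-0.5,-0.2,0,0,-0.3]]]}}

```text
clock: 25.0
position: [0.413, -0.0566, 0.2123]
ee_rot: [1.725, 2.532, 0.058]
ft_force: [-0.1, -0.4, -0.1]
width: 0.648
```

```bash
bash look.sh u 90
python3 - <<'E'
from h import *
im=cv2.imread("pics/u_scene.png"); im=np.clip(255*(im/255.)**.7,0,255).astype(np.uint8)
crop(im,(215,190,295,245),10,"pics/u1.png")
im=cv2.imread("pics/u_top.png"); im=np.clip(255*(im/255.)**.7,0,255).astype(np.uint8)
crop(im,(200,140,275,215),8,"pics/u2.png")
E
```

```text
t 25.0 pos [ 0.413  -0.0566  0.2123] yaw 111.4 zax [ 0.085 -0.012 -0.996] F [-0.1 -0.4 -0.1] w 57.0
```

View pics/u1.png

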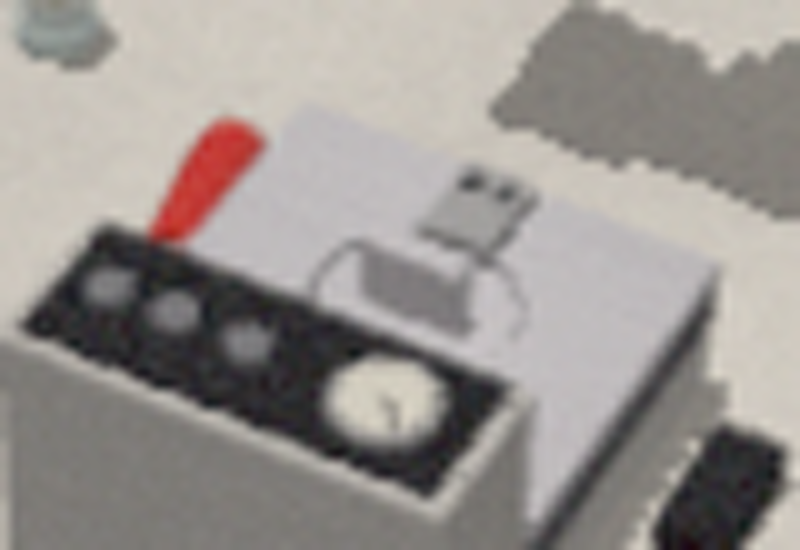

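View pics/u2.png

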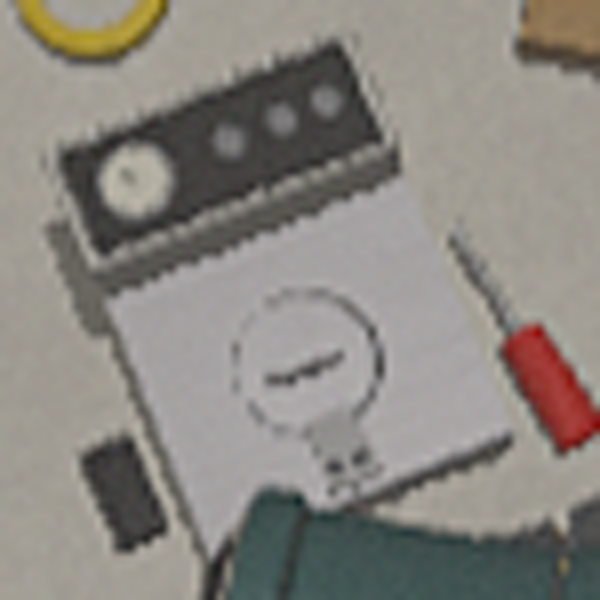

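```bash
cat > seat.py <<'E'
from h import *
im={n:cv2.imread(f"pics/u_{n}.png") for n in("scene","top")}
for n,v,B,k in(("scene",(.5594,.0065,21.3),(235,205,280,235),12),("top",(.5602,.0107,21.3),(220,165,258,205),12)):
    g=[draw(n,np.clip(255*(im[n]/255.)**.7,0,255).astype(np.uint8),B,k,[])]
    for a in(0,8):
        Rz=rot(v[2]); t=np.radians(a); Ry=np.array([[np.cos(t),0,-np.sin(t)],[0,1,0],[np.sin(t),0,np.cos(t)]])  # +x side up
        c=np.array([0,0,.05]) if a==0 else np.array([-.001,0,.046+.032*np.sin(t)+.004])
        L=[]
        for z in(.004,):
            L.append(np.c_[.032*np.cos(th),.032*np.sin(th),np.full(60,z)])
        for z in(.03,.004): L.append(np.array([[-.005,-.017,z],[.005,-.017,z],[.005,.017,z],[-.005,.017,z],[-.005,-.017,z]]))
        for x,y in((-.005,-.017),(.005,-.017),(.005,.017),(-.005,.017)): L.append(np.array([[x,y,.004],[x,y,.03]]))
        P_=[((l@Ry.T+c)@Rz.T+[v[0],v[1],0],(0,200,0)) for l in L]
        P_.append((np.c_[.034*np.cos(th),.034*np.sin(th),np.full(60,.055)]@Rz.T+[v[0],v[1],0],(0,0,255)))
        g.append(draw(n,np.clip(255*(im[n]/255.)**.7,0,255).astype(np.uint8),B,k,P_))
    o=np.hstack(g); kk=min(1,795/o.shape[1])
    cv2.imwrite(f"pics/seat_{n}.png",cv2.resize(o,None,fx=kk,fy=kk,interpolation=cv2.INTER_AREA))
E
python3 seat.py
```

```text
(no output)
```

View pics/seat_scene.png

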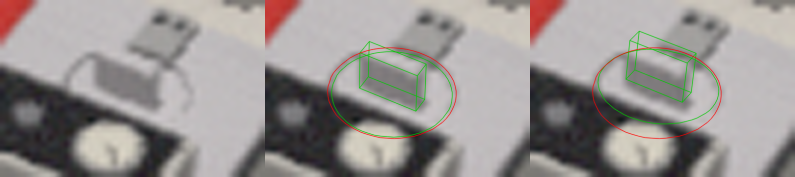

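View pics/seat_top.png

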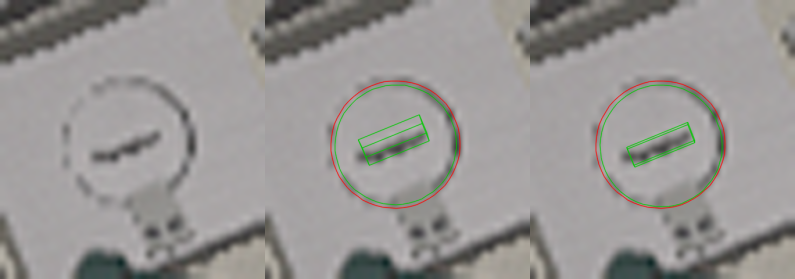

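Run:
```python
from h import *
crop("pics/u_scene.png",(275,240,375,320),7,"pics/v1.png")
```

```text
(no output)
```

View pics/v1.png

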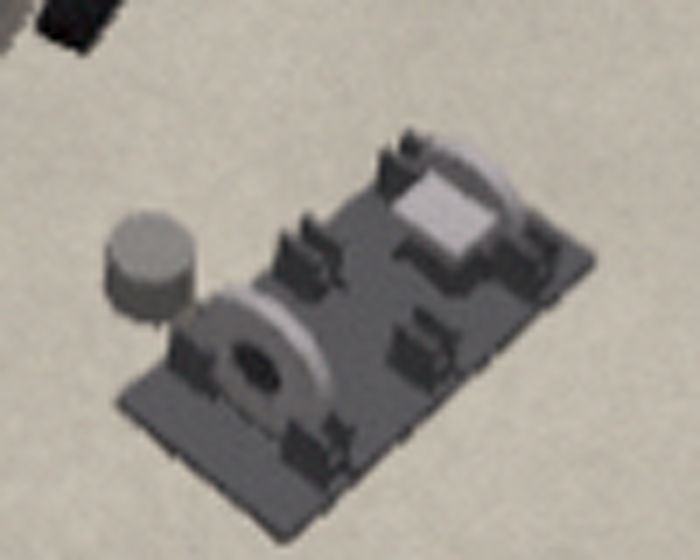

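View pics/u_top.png

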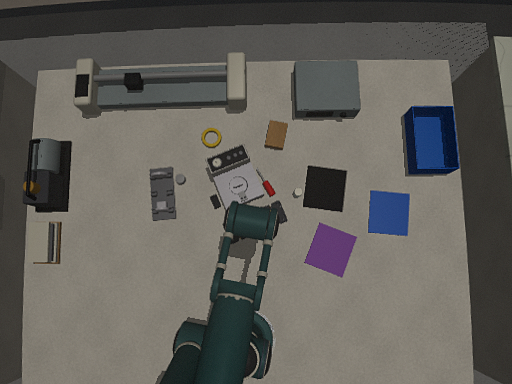

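{"fn": "play_rows", "kwargs": {"increments": [[[0.8,0.35,0,0,1],[0.9,0.4,-0.2,0,1],[0.8,0.35,-0.4,0,1],[0.4,0.2,-0.4,0,1],[0,0,0,0,1]]]}}

```text
clock: 25.72
position: [0.5659, 0.0121, 0.1631]
ee_rot: [1.725, 2.525, 0.063]
ft_force: [-0.2, -0.6, 0.8]
width: 0.107
```

{"fn": "play_rows", "kwargs": {"increments": [[[-0.1,-0.03,-0.5,0,1],[0,0,-0.5,0,1],[0,0,-0.2,0,1],[0,0,0,0,1]]], "newtons": 10}}

```text
clock: 26.22
position: [0.5622, 0.0106, 0.1054]
ee_rot: [1.722, 2.523, 0.066]
ft_force: [0.7, -0.3, -0.1]
width: 0.007
```

{"fn": "play_rows", "kwargs": {"increments": [[[-0.03,0,-0.25,0,1],[0,0,-0.12,0,1],[0,0,0,0,1]]]}}

```text
clock: 26.6
position: [0.5621, 0.0104, 0.0883]
ee_rot: [1.721, 2.52, 0.069]
ft_force: [-0.7, 0.3, -0.1]
width: 0.004
```

{"fn": "play_rows", "kwargs": {"increments": [[[-0.03,0,-0.1,0,1],[0,0,-0.05,0,1],[0,0,0,0,1]]]}}

```text
clock: 26.98
position: [0.561, 0.0104, 0.0811]
ee_rot: [1.721, 2.519, 0.07]
ft_force: [-0.7, -0.8, 1.5]
width: 0.004
```

{"fn": "play_rows", "kwargs": {"increments": [[[-0.02,0,-0.06,0,1],[0,0,0,0,1]]]}}

```text
clock: 27.22
position: [0.5618, 0.0104, 0.0816]
ee_rot: [1.719, 2.517, 0.073]
ft_force: [-0.5, 0.0, 0.1]
width: 0.007
```

{"fn": "play_rows", "kwargs": {"increments": [[[-0.02,0,-0.08,0,1],[0,0,-0.05,0,1]]]}}

```text
clock: 27.48
position: [0.5626, 0.0104, 0.0807]
ee_rot: [1.717, 2.515, 0.075]
ft_force: [-9.1, -0.1, 20.9]
width: 0.006
```

{"fn": "play_rows", "kwargs": {"increments": [[[0,0,0.4,0,1],[0,0,0.8,0,1],[-0.5,-0.2,0.8,0,0],[-0.9,-0.4,0.4,0,-0.5],[-0.9,-0.4,0.2,0,-0.5]]]}}

```text
clock: 28.1
position: [0.4465, -0.0398, 0.2126]
ee_rot: [1.713, 2.518, 0.074]
ft_force: [-1.0, -0.5, 0.3]
width: 0.319
```

{"fn": "play_rows", "kwargs": {"increments": [[[-0.8,-0.4,0.2,0,-0.5],[-0.3,-0.1,0,0,-0.5],[0,0,0,0,-0.5],[0,0,0,0,-0.5]]]}}

```text
clock: 28.6
position: [0.3895, -0.0658, 0.2226]
ee_rot: [1.714, 2.513, 0.076]
ft_force: [0.2, -0.5, -0.1]
width: 0.741
```

```bash
sed -i 's#pics/u_#pics/w_#; s#seat_#seatw_#' seat.py; bash look.sh w 90; python3 seat.py
python3 - <<'E'
from h import *
im=cv2.imread("pics/w_scene.png"); crop(im,(215,185,295,245),9,"pics/w1.png")
E
```

```text
t 28.6 pos [ 0.3895 -0.0658  0.2226] yaw 111.3 zax [ 0.11  -0.014 -0.994] F [ 0.2 -0.5 -0.1] w 65.2
```

View pics/w1.png

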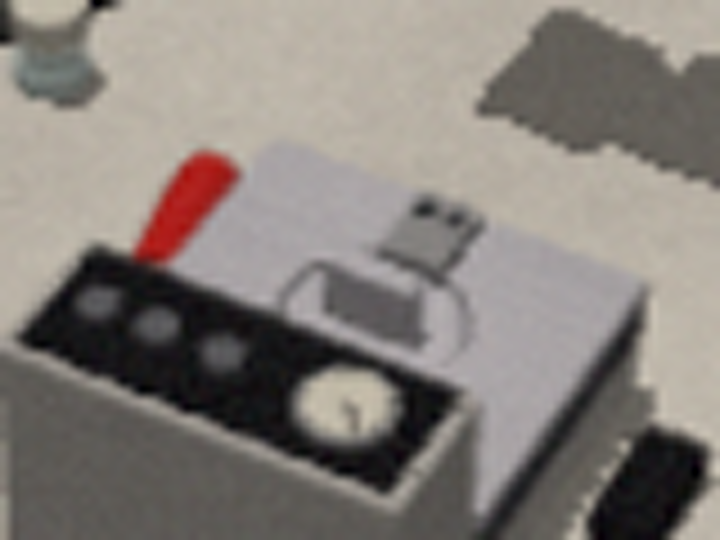

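View pics/seatw_top.png

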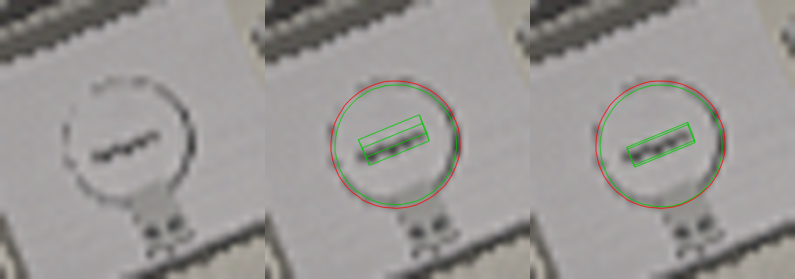

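View pics/seatw_scene.png

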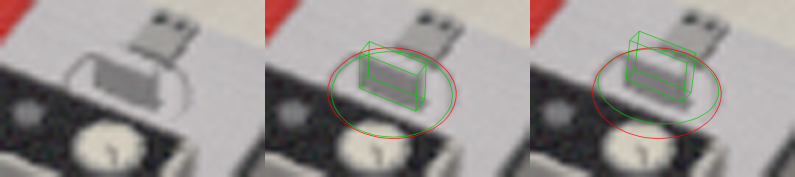

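```bash
python3 -c "
from station import order
print(order.finish_job())"
```

```text
the job is handed in; nothing more can be done
None
```

The cover is in the chamber's recess, flat and bar up, with its edge under the claw. I handed the job in at about 28.6 s with the gripper clear of everything.

**What I did**
- I took the 64 mm cover from the middle slot. The other disc with a bar, in the slot nearest the robot, measured 52 mm wide, so I left it.
- I lifted the cover by the ends of its bar. My first try at tipping it against the mat turned it the wrong way. I swung it bar-up in the air on a light grip instead, laid it flat on the black mat and let go.
- I took it again by the bar and tilted it on the recess lip. Then I slid it under the claw, lowered it and released it.

**Last checks**
- **Images:** In both cameras the gap round the cover is visible except under the claw and, in the scene view, behind the console. The scene view matches a level, seated cover and not one tilted 8°. A tilt of a degree or two would not show in either picture.
- **Press test:** Shut fingers pressing on the bar top stopped firmly at 80.7 mm with about 21 N. Home is 80 mm, and I put the difference down to the tool's lean.
- **Rest of the scene:** The other two discs stand in the rack, and nothing else looked moved in the pictures.

**Disagreements**
- The scene camera read about 2 to 5 mm off the arm's own position, mostly in y, so I corrected for that.
- The tool had leaned about 6° by the end.
- While I lowered the cover, the tool went about 5 mm lower than expected with almost no force. I take this as the bar sliding in the pads, and I did not confirm it.

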